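# Shut down the glaze sprayer and put its nozzles away

## Task

Shut down the glaze sprayer: first turn the air collar clockwise to its marked closed stop. Then bring each nozzle on the turret round to the front with the black knob, unscrew it there (part of a turn counterclockwise), lift it off and put it in the open kit drawer, put the loose air cap from the bench in the drawer too, and only when all of them are in push the drawer fully home until it clicks. Leave the other things on the bench where they are.

Things in the scene. Friction and masses are not known exactly. Their poses are not given: they have to be found in the camera images.
- sprayer: grey round pedestal of the nozzle turret, fixed: diameter 210 mm, 58 mm tall. Origin on the turret's axis at bench height, z up; its -x points to its front, marked by a white line and the gap in the keeper rail
- rail (a point): point on the turret's axis at the keeper rail's height, 146 mm above the bench. The rail, an 8 mm steel rod bent to a 75 mm radius, passes 3 mm over the nozzle tips in every direction more than 52 degrees from the front, so a nozzle lifts off only at or near the front. Its three posts stand at the back, 112 mm from the axis
- turret: turret disc, aluminium, diameter 200 mm; origin on its axis at its top, 75 mm above the bench; turns endlessly about z. Five sockets at 180, 252, 324, 36 and 108 degrees counterclockwise from its own x, 75 mm out. With any socket at the front it clicks: a spring roller draws it in within 7 degrees, repels it at 9 to 16, takes some 0.2 N m to leave. Starts between clicks
- socket1 (a point): centre of one socket on the disc's top, 75 mm from the axis (its frame is the turret's); in its -x direction. nozzle1 starts here, nozzle2 to 5 in the next sockets counterclockwise, 72 degrees each. Two dark hooks per socket, on the line through it at right angles to the turret's radius, reach over the lugs; hook tops 12 mm above the disc
- turret_knob (a point): centre of the black bar knob on the turret's axis, 154 mm above the bench, turning with it: the bar is 56 mm long along this frame's x, 14 mm wide along y, 26 mm tall (13 mm up and down). Grip it across its width from above to turn the turret
- front (a point): the front position, where a socket brought forward stands, at the height of the disc's top (75 mm). Unscrewing: the nozzle's bar starts 17 degrees clockwise to 3 counterclockwise of the hook line (see socket1); held while within 45 degrees of it, free to lift straight off 55 to 95 degrees counterclockwise of it (best 70); stops lie 25 clockwise and 105 counterclockwise
- nozzle1: brass spray nozzle, upright on the turret at the start, absent in some runs (None); 64 mm tall, 110 g. Origin: centre of its underside; z towards its tip. Bottom 6 mm: a foot bar (two lugs) 44 mm long along its x, 10 mm wide. From 6 to 50 mm a round body of diameter 30 mm (grip here, about 40 mm up), then a taper to 12 mm
- nozzle2: another such nozzle, same shape and frame as nozzle1; may be absent (None)
- nozzle3: another such nozzle, same shape and frame as nozzle1; may be absent (None)
- nozzle4: another such nozzle, same shape and frame as nozzle1; may be absent (None)
- nozzle5: another such nozzle, same shape and frame as nozzle1; may be absent (None)
- air_cap: loose brass air cap on the bench between the turret and the cabinet: round, diameter 36 mm, 34 mm tall, with a bar 34 x 10 x 10 mm across its top (44 mm tall in all), about 100 g. Origin: centre of its underside; z up
- collar (a joint): angle of the air collar, rad: 0 is the closed stop, where the collar's white line meets the white line on the regulator's foot; grows counterclockwise from above, to 2.4. Turn it clockwise to close. It clicks every 15 degrees (under 0.1 N m) and stays where it is left
- collar_grip (a point): centre of the black knurled collar ring of the air regulator, 63 mm above the bench, turning with it: diameter 58 mm (60 over the ribs), 26 mm tall (13 mm up and down); frame -x points to its white line. Grip it across its diameter from above. Inside it the fixed barrel (diameter 40 mm) rises to 98 mm above the bench; the foot below is 84 mm wide, 30 mm tall
- drawer (a joint): how far the kit drawer stands open, m: 0 is home, 0.16 the outer stop. Slides stiffly (about 2 N); in the last 10 mm it is pushed over a spring catch (some 5 N more) and then seats against its end stop
- drawer_floor (a point): centre of the drawer's inner floor, 10 mm above the bench, moving with it. Frame -x points out of the cabinet. Inner floor 160 mm along x, 200 mm along y; side walls rise 41 mm. The front panel's inner face is 85 mm from here along -x. Open by d, only the d nearest the front panel is uncovered. The cabinet leaves 80 mm above the floor: nozzles may stand or lie, in one layer
- drawer_front (a point): centre of the outer face of the drawer's flat grey front panel (230 mm wide, 80 mm tall, 10 mm thick), 50 mm above the bench; frame +x points into the cabinet, the way to push
- cabinet: fixed white cabinet of the drawer, 190 mm deep (x), 230 mm wide (y), 96 mm tall; origin at the centre of its underside, -x to its front
- mould_small: bystander: small white plaster mould, diameter 64 mm, 70 mm tall; leave it where it is
- jar: bystander: glass jar with a white lid, diameter 66 mm, 85 mm tall; leave it where it is
- rib: bystander: flat wooden rib 90 x 35 x 12 mm; leave it where it is
- modelling_tool: bystander: spatula-like modelling tool 160 mm long; leave it where it is
- glaze_cup: bystander: white cup, diameter 72 mm, 60 mm tall; leave it where it is
There are look-alikes about, which are no part of the job. What is shaped like the nozzle3 but red is not meant. Leave any green look-alike of the part that bears collar alone.

How it is judged:
On the way, in this order (a step that is already met when the one before it is completed fails the run):
1. the air collar has been turned clockwise to its closed stop (value of joint collar below 0.08 rad), for 0.3 s.
2. every nozzle that was on the turret, and the loose air cap, lie in the open kit drawer, let go (x of nozzle1 in the frame of drawer_floor between -0.084 and 0.084 m and y of nozzle1 in the frame of drawer_floor between -0.104 and 0.104 m and z of nozzle1 in the frame of drawer_floor between -0.006 and 0.06 m and linear speed of each of nozzle1, nozzle2, nozzle3, nozzle4, nozzle5, air_cap below 0.05 m/s and x of nozzle2 in the frame of drawer_floor between -0.084 and 0.084 m and y of nozzle2 in the frame of drawer_floor between -0.104 and 0.104 m and z of nozzle2 in the frame of drawer_floor between -0.006 and 0.06 m and x of nozzle3 in the frame of drawer_floor between -0.084 and 0.084 m and y of nozzle3 in the frame of drawer_floor between -0.104 and 0.104 m and z of nozzle3 in the frame of drawer_floor between -0.006 and 0.06 m and x of nozzle4 in the frame of drawer_floor between -0.084 and 0.084 m and y of nozzle4 in the frame of drawer_floor between -0.104 and 0.104 m and z of nozzle4 in the frame of drawer_floor between -0.006 and 0.06 m and x of nozzle5 in the frame of drawer_floor between -0.084 and 0.084 m and y of nozzle5 in the frame of drawer_floor between -0.104 and 0.104 m and z of nozzle5 in the frame of drawer_floor between -0.006 and 0.06 m and x of air_cap in the frame of drawer_floor between -0.084 and 0.084 m and y of air_cap in the frame of drawer_floor between -0.104 and 0.104 m and z of air_cap in the frame of drawer_floor between -0.006 and 0.06 m and value of joint drawer above 0.08 m and not (contact force between the fingers and nozzle1 above 0.3 N) and not (contact force between the fingers and nozzle2 above 0.3 N) and not (contact force between the fingers and nozzle3 above 0.3 N) and not (contact force between the fingers and nozzle4 above 0.3 N) and not (contact force between the fingers and nozzle5 above 0.3 N) and not (contact force between the fingers and air_cap above 0.3 N)), for 0.2 s.
3. the drawer is pushed home and seated (value of joint drawer below 0.003 m and x of nozzle1 in the frame of drawer_floor between -0.084 and 0.084 m and y of nozzle1 in the frame of drawer_floor between -0.104 and 0.104 m and z of nozzle1 in the frame of drawer_floor between -0.006 and 0.06 m and linear speed of each of nozzle1, nozzle2, nozzle3, nozzle4, nozzle5, air_cap below 0.05 m/s and x of nozzle2 in the frame of drawer_floor between -0.084 and 0.084 m and y of nozzle2 in the frame of drawer_floor between -0.104 and 0.104 m and z of nozzle2 in the frame of drawer_floor between -0.006 and 0.06 m and x of nozzle3 in the frame of drawer_floor between -0.084 and 0.084 m and y of nozzle3 in the frame of drawer_floor between -0.104 and 0.104 m and z of nozzle3 in the frame of drawer_floor between -0.006 and 0.06 m and x of nozzle4 in the frame of drawer_floor between -0.084 and 0.084 m and y of nozzle4 in the frame of drawer_floor between -0.104 and 0.104 m and z of nozzle4 in the frame of drawer_floor between -0.006 and 0.06 m and x of nozzle5 in the frame of drawer_floor between -0.084 and 0.084 m and y of nozzle5 in the frame of drawer_floor between -0.104 and 0.104 m and z of nozzle5 in the frame of drawer_floor between -0.006 and 0.06 m and x of air_cap in the frame of drawer_floor between -0.084 and 0.084 m and y of air_cap in the frame of drawer_floor between -0.104 and 0.104 m and z of air_cap in the frame of drawer_floor between -0.006 and 0.06 m), for 0.2 s.
At the end, for the whole second after the job is handed in: the collar within 0.08 rad of its closed stop, the drawer within 3 mm of home, and every present nozzle and the air cap inside the drawer, let go and at rest (all of step 3 and value of joint collar below 0.08 rad); the robot touches nothing.
It fails at once if the mould small is knocked or moved more than 30 mm (distance of mould_small from where it was at the start of the episode above 0.03 m).
It fails at once if the jar is knocked or moved more than 30 mm (distance of jar from where it was at the start of the episode above 0.03 m).
It fails at once if the rib is knocked or moved more than 30 mm (distance of rib from where it was at the start of the episode above 0.03 m).
It fails at once if the modelling tool is knocked or moved more than 30 mm (distance of modelling_tool from where it was at the start of the episode above 0.03 m).
It fails at once if the glaze cup is knocked or moved more than 30 mm (distance of glaze_cup from where it was at the start of the episode above 0.03 m).
Of nozzle1, nozzle2, nozzle3, nozzle4, nozzle5 only 2 to 3 are there at a start; the rules pass over those that are not, and their reading is None.
At some moment in a run one of air_cap may be knocked a few centimetres aside while the robot is not near it.
Once in a run the grip may slacken for a moment while it holds something.
It also fails if it takes over 210 s, if anything falls off the work surface, if the arm or the gripper's body presses on something with over 40 N, if the wrist force passes 120 N, or if a joint passes its speed limit or range.

## Robot

A 6-joint arm with a two-finger parallel gripper is mounted at the origin on the work surface. World frame = base frame: x ahead of the robot, y to its left, z up, the work surface at z = 0. Lengths are in m, angles in rad, forces in N, time in s.
With the tool pointing down it reaches from about 0.25 to 0.775 m from the base axis. Payload 4 kg.
Tool frame: the origin (TCP) lies midway between the tips of the shut fingers; the grasp point (between the pads) lies 19 mm behind it; z points along the fingers, y is the direction in which the jaws open and shut (so a half turn about z gives the same grasp; the last joint's range is limited). The gripper opens to 94 mm and grips with 3 to 60 N. Pads are 16 mm wide; open, the fingers measure 119 mm over their backs; the gripper's body (75 mm by 177 mm) begins 78 mm behind the grasp point.
Start: joints at [-1.239, 0.087, 1.371, -0, 1.684, -0.103], TCP at [0.232, -0.499, 0.206] pointing down, gripper open.
Joint ranges: [-3.1, 3.1], [-0.76, 2.03], [0.27, 2.55], [-1.08, 4.22], [0.17, 2.65], [-2.57, 2.57]. Speed limits (rad/s): [2.79, 2.79, 3.14, 3.14, 3.14, 3.14].

## Interface

Orientations are given as [roll, pitch, yaw] about the fixed x, y, z axes, in that order (R = Rz(yaw) Ry(pitch) Rx(roll)).
In Python, from bench import robot, cams gives the robot as it stands.
- The arm moves only by the tool step_arm, never from a script. Its argument "plan" is a list that holds one entry, the list of rows, each a list of 5 numbers: the shift along the world's x, y, z in mm, then the turn about the world's z in rad, then the opening in per cent of the stroke, from 0 (shut) to 100 (fully open). In form: [[[tx, ty, tz, turn, fingers], ...]]. A call has 1 to 8 rows; each row is the pose to reach, as a shift and turn from the pose commanded when the call began; what a row does not reach only later rows make up. A row lasts 1/12 s, in which the tool goes at most 41.7 mm and 7.16 degrees, less where a joint would pass 70% of its speed; a pose out of reach is approached as far as the arm can. A call with a gripper value outside its range is refused whole. The fingers move at their own pace and stop on an object; the grip force is fixed at half the most. Time passes only in rows, so rows that repeat a pose let the fingers close. It gives the time, the measured TCP pose, the force and the opening at its end, in the units of the state.
- robot.get_obs(): the state, without advancing time (a new reading comes with each control period).
- cams.snapshot(name): name is "scene" or "side" or "wrist"; returns a dict with "frame" (480x640x3 uint8, red, green, blue), "camera_matrix" (3x3 intrinsics, pixels), "origin" and "attitude" of the camera in the world; the wrist camera has in their place "T_tool_cam" (4x4, takes a point from camera to tool coordinates, whose origin is the TCP and whose axes are the flange's). Camera axes: x right, y down, z forward; pixel columns grow to the right and rows downward; lengths in m; the calibration is good to about 2 mm. A picture is of the moment at which its call begins: read the wrist's pose just before it. There is no depth.
- robot.close_job(): hands the job in, once; it reports no verdict.
The state is a dict: "time": time; "joint_positions": joint angles; "qvel": joint speeds; "joint_torque": joint torques, N m; "tool_pos": TCP position; "ee_rot": TCP orientation; "wrist_force": force on the tool from outside, world axes, zero at the start; "wrist_torque": the same for the moment, N m; "width": finger opening in m.
Only numpy, scipy, OpenCV 4.12 (cv2) and the standard library are available. Lean on these libraries where they do the work, as an engineer would, in place of code of your own. Each camera call takes 0.05 s, during which the arm holds its last target. There are 200 camera calls.

## Working session

There is one attempt and no reset: what is moved stays moved. The work goes in short steps, Python scripts to look and compute and a tool call to move; the robot and the scene stay as the last step left them, time stands still between calls to the robot, and variables do not carry over. Pictures are saved under pics/ and viewed, about 12 in all and at most 16, crops included, and the job is handed in when it is done.

Besides the shell and the picture viewer there is one more tool, called as name([rows], argument=value, ...), one row to a line, values as JSON. step_arm: Moves the arm, as the interface text tells. Its arguments: {"type":"object","properties":{"plan":{"type":"array"}},"required":["plan"]}

```bash
mkdir -p pics; cat > h.py <<'E'
import numpy as np, cv2, json
from scipy.spatial.transform import Rotation as R
from bench import robot, cams
def snap(name, out=None):
    o=robot.get_obs(); s=cams.snapshot(name)
    K=np.array(s["camera_matrix"])
    if name=="wrist":
        T=np.eye(4); T[:3,:3]=R.from_euler('xyz',o["ee_rot"]).as_matrix(); T[:3,3]=o["tool_pos"]
        T=T@np.array(s["T_tool_cam"])
    else:
        T=np.eye(4); a=np.array(s["attitude"]); T[:3,3]=s["origin"]
        T[:3,:3]=a if a.shape==(3,3) else R.from_euler('xyz',a).as_matrix()
    if out: cv2.imwrite("pics/"+out+".png",s["frame"][:,:,::-1])
    np.savez("pics/%s.npz"%(out or name),K=K,T=T,f=s["frame"])
    return s["frame"],K,T
def load(n):
    d=np.load("pics/%s.npz"%n); return d["f"],d["K"],d["T"]
def ray(K,T,u,v,z):
    d=T[:3,:3]@np.linalg.inv(K)@np.array([u,v,1.]); c=T[:3,3]
    return c+d*(z-c[2])/d[2]
def proj(K,T,p):
    q=K@(T[:3,:3].T@(np.array(p)-T[:3,3])); return q[:2]/q[2]
E
python3 - <<'E'
from h import *
print(robot.get_obs())
for n in ("scene","side","wrist"):
    s=cams.snapshot(n); print(n,{k:v for k,v in s.items() if k!="frame"})
    snap(n,n+"0")
E
```

```text
{'time': 0.0, 'joint_positions': array([-1.23910127e+00,  8.79477896e-02,  1.37225165e+00, -1.98768293e-05,
        1.68358393e+00, -1.03054415e-01]), 'qvel': array([ 1.23102382e-03,  2.62597999e-04, -6.23157093e-04, -8.20142701e-04,
       -6.45074825e-05,  7.03377338e-04]), 'joint_torque': array([-2.01623494e-03, -3.40183425e+01, -3.02433980e+01,  7.16252206e-02,
        3.31354339e-02, -1.85465296e-04]), 'tool_pos': array([ 0.2314838 , -0.49831062,  0.20430944]), 'ee_rot': array([-3.13941153e+00, -2.05712597e-04,  4.34747030e-01]), 'wrist_force': array([-0.21839462,  0.6070401 , -0.33669443]), 'wrist_torque': array([0.00636833, 0.05287978, 0.04741216]), 'width': 0.09392301028005234}
scene {'camera_matrix': array([[585.39807594,   0.        , 308.06201297],
       [  0.        , 585.39807594, 243.4447125 ],
       [  0.        ,   0.        ,   1.        ]]), 'origin': array([ 1.09516564, -0.85726453,  1.06255144]), 'attitude': array([-2.26455684,  0.00735329,  0.54249316])}
side {'camera_matrix': array([[578.60112169,   0.        , 330.7278255 ],
       [  0.        , 578.60112169, 233.07739737],
       [  0.        ,   0.        ,   1.        ]]), 'origin': array([0.04466075, 1.02502875, 1.08979053]), 'attitude': array([-2.32907421, -0.01186484, -2.65615842])}
wrist {'camera_matrix': array([[363.22988875,   0.        , 316.75000406],
       [  0.        , 363.22988875, 242.1538706 ],
       [  0.        ,   0.        ,   1.        ]]), 'T_tool_cam': array([[ 4.05858673e-04, -9.62583530e-01, -2.70984838e-01,
         7.86716274e-02],
       [ 9.99999913e-01,  4.17300539e-04,  1.53957375e-05,
         6.22116907e-04],
       [ 9.82624354e-05, -2.70984820e-01,  9.62583616e-01,
        -1.80853544e-01],
       [ 0.00000000e+00,  0.00000000e+00,  0.00000000e+00,
         1.00000000e+00]])}
```

View pics/scene0.png

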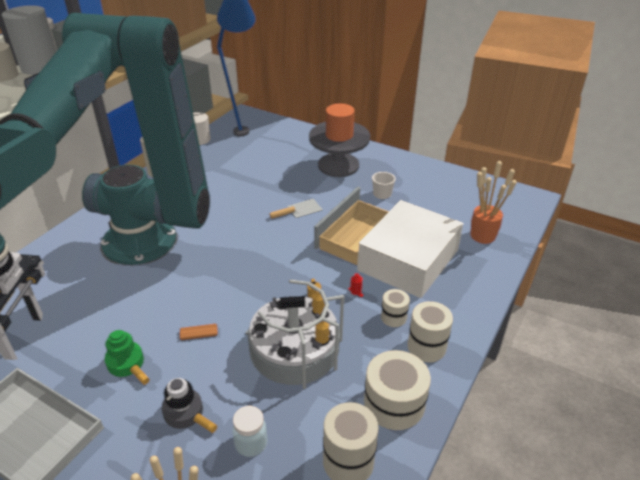

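View pics/side0.png

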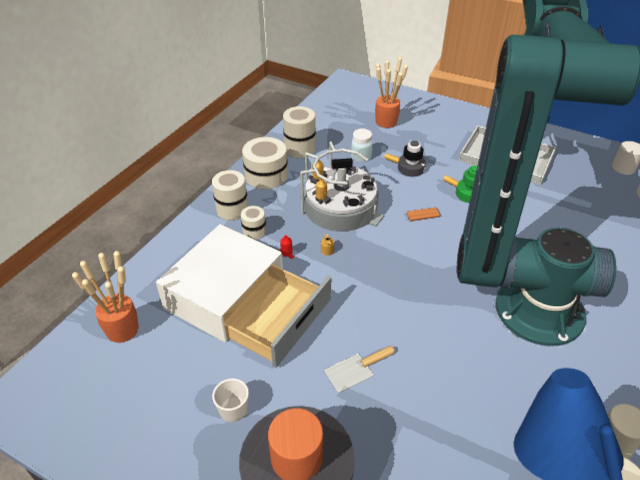

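```bash
python3 - <<'E'
from h import *
fs,Ks,Ts=load("scene0"); fd,Kd,Td=load("side0")
def crop(f,x,y,w,h): return cv2.resize(f[y:y+h,x:x+w],(400,300),interpolation=cv2.INTER_CUBIC)
m=np.vstack([np.hstack([crop(fs,234,270,128,96),crop(fs,130,360,100,75)]),np.hstack([crop(fd,284,140,112,84),crop(fd,370,125,80,60)])])
cv2.imwrite("pics/m1.png",m[:,:,::-1])
P=lambda K,T,u,v,z:ray(K,T,u,v,z).round(3)
def tri(ps,pd):
    A=[];
    for K,T,p in((Ks,Ts,ps),(Kd,Td,pd)):
        d=T[:3,:3]@np.linalg.inv(K)@np.array([*p,1.]); d/=np.linalg.norm(d); A.append((np.eye(3)-np.outer(d,d),T[:3,3]))
    return np.linalg.solve(A[0][0]+A[1][0],A[0][0]@A[0][1]+A[1][0]@A[1][1]).round(3)
print("barreltop",tri((177,384),(414,145)),P(Ks,Ts,177,384,.098))
print("knob",tri((292,301),(342,162)))
print("red",P(Kd,Td,287,254,0),"cap",P(Kd,Td,327,250,0.01))
print("drawer front corners top side cam",[P(Kd,Td,*q,.09) for q in((275,352),(330,277))])
print("cabinet top",[P(Kd,Td,*q,.096) for q in((224,228),(282,267),(225,335),(161,283))])
print("cup",P(Kd,Td,231,395,.05),"tool",P(Kd,Td,350,372,0),P(Kd,Td,395,350,0),"rib",P(Kd,Td,424,214,0),"jar",P(Kd,Td,362,138,.085),"mould",P(Kd,Td,253,214,.07),"green",P(Kd,Td,470,185,.05))
E
```

```text
barreltop [ 0.487 -0.374  0.09 ] [ 0.492 -0.378  0.098]
knob [ 0.598 -0.112  0.157]
red [0.634 0.127 0.   ] cap [0.544 0.073 0.01 ]
drawer front corners top side cam [array([0.461, 0.456, 0.09 ]), array([0.459, 0.218, 0.09 ])]
cabinet top [array([0.768, 0.203, 0.096]), array([0.57 , 0.249, 0.096]), array([0.574, 0.473, 0.096]), array([0.786, 0.423, 0.096])]
cup [0.501 0.563 0.05 ] tool [0.327 0.372 0.   ] [0.263 0.272 0.   ] rib [ 0.374 -0.195  0.   ] jar [ 0.642 -0.339  0.085] mould [0.752 0.1   0.07 ] green [ 0.288 -0.321  0.05 ]
```

View pics/m1.png

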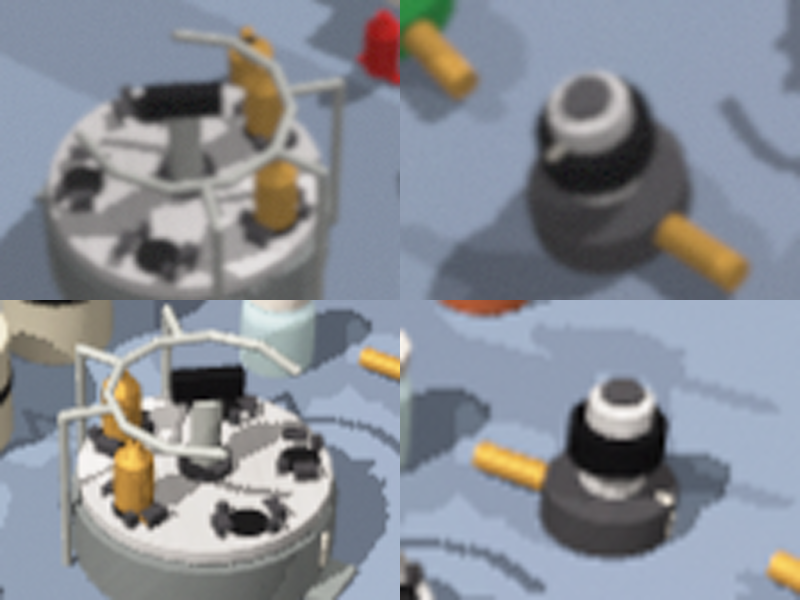

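step_arm([
  [[32, 15, 0, 0, 100], [64, 30, 0, 0, 100], [96, 46, 0, 0, 100], [128, 61, 0, 0, 100], [160, 76, 0, 0, 100], [192, 92, 0, 0, 100], [224, 107, 0, 0, 100], [235, 122, 0, 0, 100]],
])

```text
time: 0.97
tool_pos: [0.4701, -0.3752, 0.2046]
ee_rot: [-3.141, -0.001, 0.438]
wrist_force: [-0.7, 0.3, -0.2]
width: 0.0937
```

```bash
python3 - <<'E'
from h import *
snap("wrist","w1"); o=robot.get_obs(); print(o["tool_pos"],o["ee_rot"],o["joint_positions"])
E
```

```text
[ 0.47079468 -0.37244941  0.20482979] [-3.13928636e+00 -2.79379346e-03  4.40633952e-01] [-0.76573499  0.20052383  1.24436535  0.00346021  1.69786182  0.36486067]
```

View pics/w1.png

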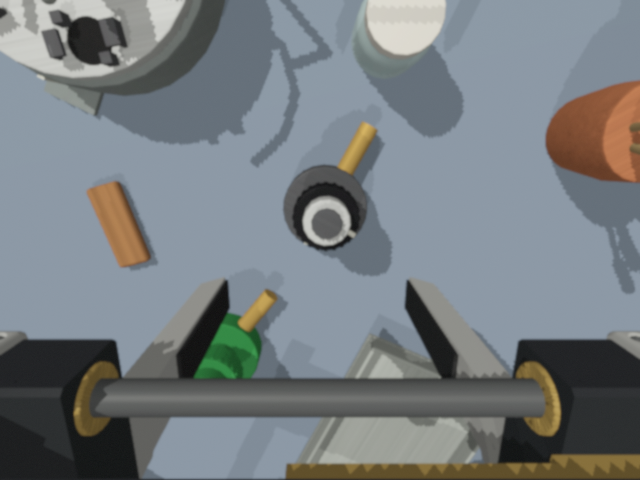

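```bash
python3 - <<'E'
from h import *
f,K,T=load("w1")
c=ray(K,T,327,224,.098); t=ray(K,T,350,234,.076); w=ray(K,T,305,243,.03)
print(c,t,w)
for p in(t,w): print(np.degrees(np.arctan2(*(p-c)[[1,0]])))
for u,v,z in((285,200,.03),(367,205,.03),(326,167,.03),(326,183,.076),(326,250,.076)): print(ray(K,T,u,v,z))
print("turret front mark",ray(K,T,75,92,.058))
x=cv2.resize(f[160:270,260:400],(800,628)); cv2.imwrite("pics/x.png",x[:600,:,::-1])
E
```

```text
[ 0.48581452 -0.37762539  0.098     ] [ 0.48201671 -0.40250921  0.076     ] [ 0.4453072  -0.37418635  0.03      ]
-98.67762915465248
175.14726021438364
[ 0.47695523 -0.33803575  0.03      ]
[ 0.50679102 -0.41342133  0.03      ]
[ 0.52287401 -0.36086355  0.03      ]
[ 0.51327345 -0.36421784  0.076     ]
[ 0.4597874  -0.38972437  0.076     ]
turret front mark [ 0.49071597 -0.14196489  0.058     ]
```

View pics/x.png

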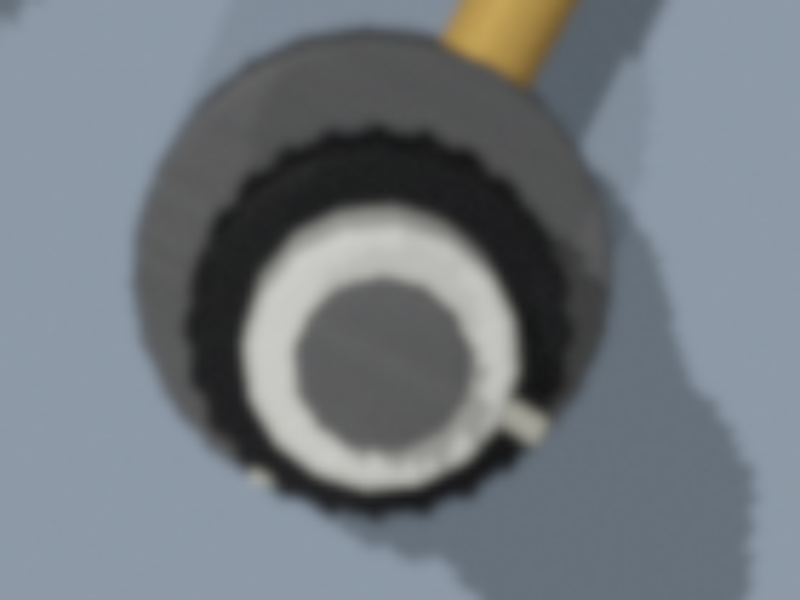

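step_arm([
  [[17, -3, -30, 0, 100], [17, -3, -70, 0, 100], [17, -3, -105, 0, 100], [17, -3, -105, 0, 100]],
])

```text
time: 1.35
tool_pos: [0.4792, -0.3759, 0.0908]
ee_rot: [-3.126, 0.007, 0.435]
wrist_force: [-1.3, 0.7, -1.4]
width: 0.0939
```

```bash
python3 - <<'E'
from h import *
for i in range(4): 
    f,K,T=snap("wrist","w2"); o=robot.get_obs(); print(o["tool_pos"],o["ee_rot"])
for p in((.4865,-.377,.098),(.4865,-.377,.076)): print(proj(K,T,p))
E
```

```text
[ 0.48077604 -0.37744129  0.09518619] [-3.13109569  0.00441516  0.43476446]
[ 0.48264134 -0.37931538  0.09927821] [-3.13815484e+00  1.54446243e-03  4.34552162e-01]
[ 0.48395415 -0.38062938  0.1021439 ] [ 3.13984792e+00 -5.68085932e-04  4.34361486e-01]
[ 0.48470889 -0.38133928  0.10374932] [ 3.13684493e+00 -1.79697742e-03  4.34305589e-01]
[311.49875032 282.26988212]
[311.94544766 268.55552618]
```

View pics/w2.png

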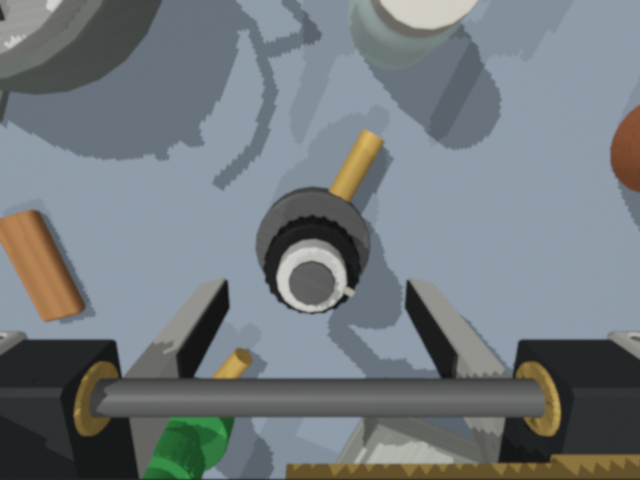

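step_arm([
  [[3, 3, -20, 0, 100], [3, 3, -40, 0, 100], [3, 3, -57, 0, 100], [3, 3, -57, 0, 100], [3, 3, -57, 0, 20], [3, 3, -57, 0, 20], [3, 3, -57, 0, 20], [3, 3, -57, 0, 20]],
])

```text
time: 2.22
tool_pos: [0.4877, -0.3779, 0.0459]
ee_rot: [3.138, -0.001, 0.435]
wrist_force: [-0.1, -0.5, -0.1]
width: 0.0708
```

step_arm([
  [[0, 0, 0, 0, 20], [0, 0, 0, 0, 20], [0, 0, 0, 0, 20]],
])

```text
time: 2.47
tool_pos: [0.4866, -0.3761, 0.0444]
ee_rot: [-3.14, -0.0, 0.435]
wrist_force: [-2.1, 3.3, 4.9]
width: 0.0574
```

Gripped. Turn clockwise 86° plus a small margin.

step_arm([
  [[0, 0, 0, -0.12, 20], [0, 0, 0, -0.24, 20], [0, 0, 0, -0.36, 20], [0, 0, 0, -0.48, 20], [0, 0, 0, -0.6, 20], [0, 0, 0, -0.72, 20], [0, 0, 0, -0.84, 20], [0, 0, 0, -0.96, 20]],
])

```text
time: 3.13
tool_pos: [0.4865, -0.377, 0.0444]
ee_rot: [3.141, -0.0, -0.531]
wrist_force: [-1.8, 1.4, 3.6]
width: 0.0573
```

step_arm([
  [[0, 0, 0, -0.12, 20], [0, 0, 0, -0.24, 20], [0, 0, 0, -0.36, 20], [0, 0, 0, -0.48, 20], [0, 0, 0, -0.57, 20], [0, 0, 0, -0.63, 20], [0, 0, 0, -0.63, 20], [0, 0, 0, -0.63, 20]],
])

```text
time: 3.8
tool_pos: [0.4867, -0.3786, 0.0443]
ee_rot: [3.14, -0.004, -1.154]
wrist_force: [-2.4, -4.3, 2.5]
width: 0.0578
```

```bash
python3 - <<'E'
from h import *
o=robot.get_obs(); print(o["tool_pos"],o["ee_rot"],o["wrist_torque"],o["joint_positions"])
f,K,T=snap("wrist","w3"); print(proj(K,T,(.4865,-.377,.098)))
cv2.imwrite("pics/x2.png",cv2.resize(f[220:420,200:440],(720,600))[:,:,::-1])
E
```

```text
[ 0.48666999 -0.37864818  0.04433629] [ 3.1404495  -0.00369191 -1.15413306] [-0.63018584  0.26135579  0.20081978] [-0.75169946  0.31225998  1.43087725 -0.00253667  1.39550673  1.97367073]
[314.95190419 351.42787708]
```

View pics/x2.png

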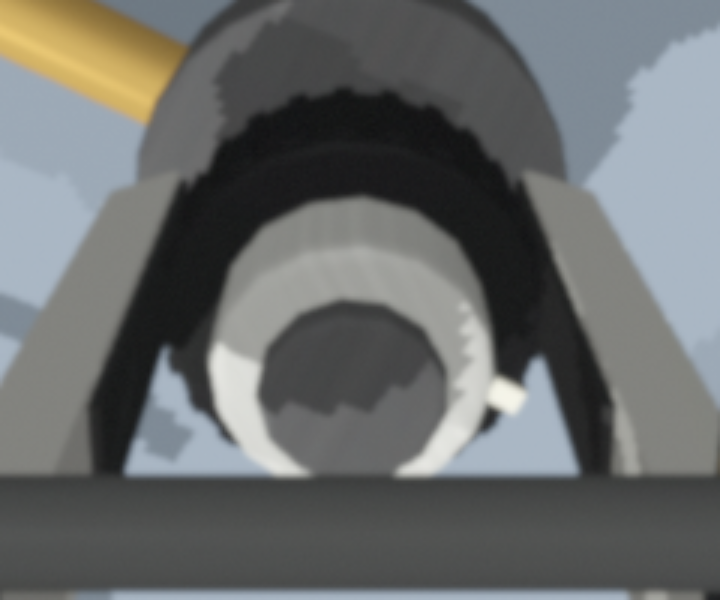

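```bash
python3 - <<'E'
from h import *
f,K,T=load("w3"); t=ray(K,T,369,352,.076); d=t-np.array([.4865,-.377,.076]); print(t,np.degrees(np.arctan2(d[1],d[0])))
E
```

```text
[ 0.45779114 -0.37418442  0.076     ] 174.39871012647265
```

step_arm([
  [[0, 0, 0, -0.04, 20], [0, 0, 0, -0.08, 20], [0, 0, 0, -0.12, 20], [0, 0, 0, -0.12, 20]],
])

```text
time: 4.18
tool_pos: [0.4863, -0.3786, 0.0443]
ee_rot: [3.14, -0.003, -1.275]
wrist_force: [-2.1, -4.5, 3.5]
width: 0.0572
```

```bash
python3 - <<'E'
from h import *
o=robot.get_obs(); print(o["tool_pos"],o["ee_rot"],o["wrist_torque"],o["wrist_force"])
E
```

```text
[ 0.48634705 -0.37857659  0.04429657] [ 3.14017085 -0.00324454 -1.27525258] [-0.73147398  0.47069607  0.22894711] [-2.14237774 -4.48613285  3.4947784 ]
```

```bash
python3 - <<'E'
from h import *
f,K,T=snap("wrist","w4")
for n in("w3","w4"):
    f,K,T=load(n); g=f.astype(int).min(2); m=(g>170).astype(np.uint8)
    k,l,s,c=cv2.connectedComponentsWithStats(m)
    for i in range(1,k):
        if s[i,4]>15 and 240<c[i][1]<380 and 220<c[i][0]<420:
            t=ray(K,T,*c[i],.076); d=t-np.array([.4865,-.377,.076]); print(n,c[i],s[i,4],np.linalg.norm(d),np.degrees(np.arctan2(d[1],d[0])))
E
```

```text
w3 [355.92664671 354.56137725] 668 0.024593135723312388 164.664151907089
w3 [281.42408377 356.32635253] 573 0.022804162429788118 70.10442696642582
w4 [345.57303371 315.37078652] 89 0.014513427602975975 -144.88352357174094
w4 [356.55870445 351.13630229] 741 0.023723977513834673 161.38944608093655
w4 [281.36676218 351.76504298] 698 0.02112186681491247 58.815933599836356
```

step_arm([
  [[0, 0, 0, 0, 100], [0, 0, 0, 0, 100], [0, 0, 0, 0, 100], [0, 0, 0, 0, 100], [0, 0, 41, 0, 100], [0, 0, 82, 0, 100], [0, 0, 120, 0, 100], [0, 0, 120, 0, 100]],
])

```text
time: 4.9
tool_pos: [0.4903, -0.3794, 0.1739]
ee_rot: [-3.133, -0.014, -1.275]
wrist_force: [0.4, -0.4, 1.2]
width: 0.094
```

step_arm([
  [[0, 0, 0, 0.1, 100], [0, 0, 0, 0.1, 100], [0, 0, 0, 0.1, 100]],
])

```text
time: 5.15
tool_pos: [0.4866, -0.3763, 0.1628]
ee_rot: [3.141, 0.001, -1.177]
wrist_force: [-1.0, 1.1, 0.3]
width: 0.0941
```

```bash
python3 - <<'E'
from h import *
f,K,T=snap("wrist","w5"); p=proj(K,T,(.4865,-.377,.07)); print(p, robot.get_obs()["tool_pos"])
x,y=(p-[60,45]).astype(int); print(x,y)
cv2.imwrite("pics/x3.png",cv2.resize(f[y:y+90,x:x+120],(800,600),interpolation=cv2.INTER_CUBIC)[:,:,::-1])
E
```

```text
[316.79567372 244.37894747] [ 0.48643835 -0.3762694   0.16238432]
256 199
```

View pics/x3.png

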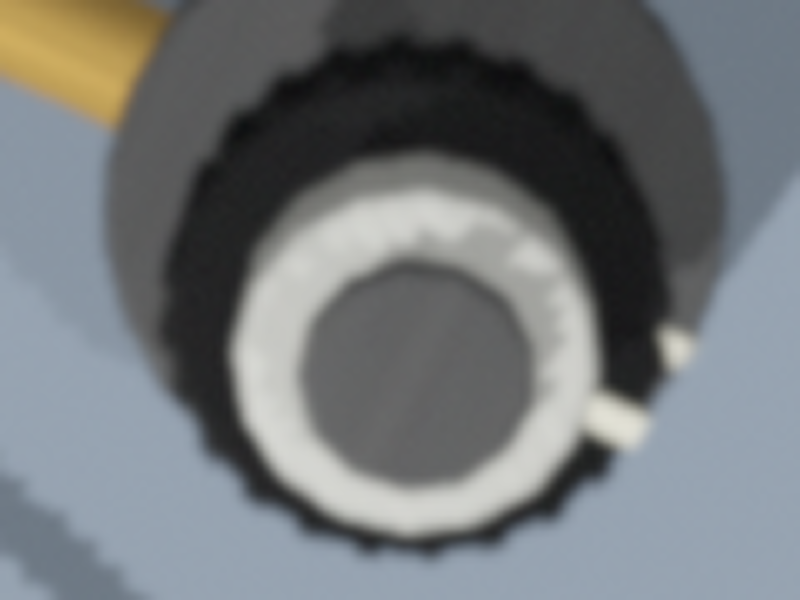

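```bash
python3 - <<'E'
from h import *
f,K,T=load("w5"); s=1/6.667
def at(x,y,z): return ray(K,T,256+x*s,199+y*s,z)
t=at(618,418,.076); w=at(678,348,.03); 
cc=at(415,290,.076); print("ringtop est", cc, "foot c",at(415,200,.03))
b=at(417,365,.098); print("barrel",b)
for c in((.4865,-.377),b[:2]): 
    for p in(t,w): d=p[:2]-c; print(p, np.hypot(*d),np.degrees(np.arctan2(d[1],d[0])))
E
```

```text
ringtop est [ 0.48672037 -0.38041264  0.076     ] foot c [ 0.48630156 -0.37994054  0.03      ]
barrel [ 0.48582706 -0.37856985  0.098     ]
[ 0.4588961 -0.375184   0.076    ] 0.02766357506579043 176.23606357077233
[ 0.44545287 -0.37458563  0.03      ] 0.04111807914712275 176.6337727716846
[ 0.4588961 -0.375184   0.076    ] 0.027142970742442356 172.834194511604
[ 0.44545287 -0.37458563  0.03      ] 0.04057030530564227 174.3641724983135
```

step_arm([
  [[0, 0, 30, 0.12, 100], [0, 15, 65, 0.24, 100], [0, 50, 100, 0.36, 100], [0, 85, 100, 0.48, 100], [0, 120, 100, 0.6, 100], [0, 155, 100, 0.72, 100], [0, 190, 100, 0.84, 100], [0, 225, 100, 0.96, 100]],
])

```text
time: 5.87
tool_pos: [0.4861, -0.15, 0.2626]
ee_rot: [-3.141, 0.001, -0.211]
wrist_force: [-0.0, 0.3, 0.1]
width: 0.0941
```

step_arm([
  [[30, 35, 0, 0.12, 100], [34, 73, 0, 0.21, 100], [34, 73, 0, 0.21, 100], [34, 73, 0, 0.21, 100], [34, 73, 0, 0.21, 100]],
])

```text
time: 6.28
tool_pos: [0.5204, -0.0789, 0.2628]
ee_rot: [3.141, 0.001, -0.006]
wrist_force: [-0.6, -1.1, -0.7]
width: 0.0939
```

```bash
python3 - <<'E'
from h import *
f,K,T=snap("wrist","w6"); print(robot.get_obs()["tool_pos"],robot.get_obs()["ee_rot"])
E
```

```text
[ 0.52036535 -0.07959507  0.26295373] [ 3.14119478e+00  1.13275443e-03 -7.28494948e-03]
```

View pics/w6.png

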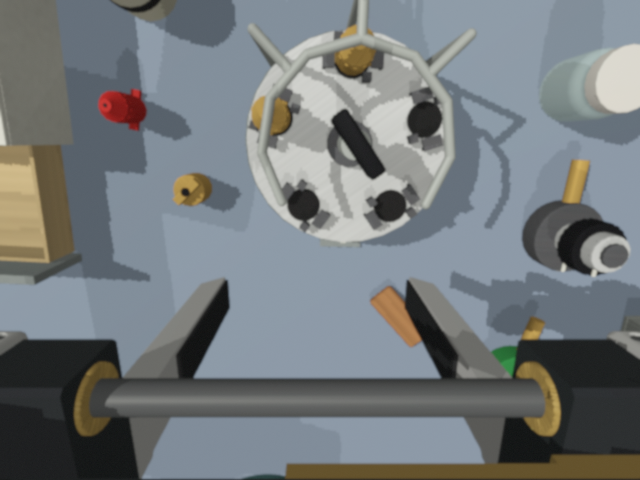

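```bash
python3 - <<'E'
from h import *
f,K,T=load("w6"); r=lambda u,v,z: ray(K,T,u,v,z)
hsv=cv2.cvtColor(f,cv2.COLOR_RGB2HSV)
# knob
m=(f.max(2)<45).astype(np.uint8); m[:, :325]=0; m[:,395:]=0; m[:100]=0; m[182:]=0
k,l,s,c=cv2.connectedComponentsWithStats(m); i=1+np.argmax(s[1:,4])
ys,xs=np.nonzero(l==i); rc=cv2.minAreaRect(np.c_[xs,ys].astype(np.float32)); print(rc)
bx=np.array([r(*p,.160)[:2] for p in cv2.boxPoints(rc)]); print("knob c",bx.mean(0))
e=max(((bx[j]-bx[(j+1)%4]) for j in range(4)),key=np.linalg.norm); print("bar ang",np.degrees(np.arctan2(e[1],e[0])),np.linalg.norm(e))
S=np.array([r(*p,.077)[:2] for p in((425,119),(390,205),(303,205))])
print(S)
# circle radius 75 through three: centre lsq
from scipy.optimize import least_squares
q=least_squares(lambda c:np.hypot(*(S-c).T)-.075,[.59,-.11]).x; print("centre",q)
a=np.degrees(np.arctan2(*(S-q).T[::-1])); print("socket ang",a)
w=r(345,240,.058); print("mark",w,np.degrees(np.arctan2(*(w[:2]-q)[::-1])))
for nm,p in (("n1",(355,47)),("n2",(270,115))):
    P=r(*p,.12)[:2]; print(nm,P,np.hypot(*(P-q)),np.degrees(np.arctan2(*(P-q)[::-1])))
print("cap",r(190,190,.022))
print("drawer front top edge",r(0,272,.09),r(72,255,.09), "cab",r(70,145,.09), "inner wall",r(38,146,.051),r(72,250,.051))
print("red",r(103,107,.06))
for n,p in(("rail",(283,203)),("rail2",(427,207))):
    P=r(*p,.146); print(n,P,np.degrees(np.arctan2(*(P[:2]-q)[::-1])))
E
```

```text
((357.934326171875, 144.07977294921875), (72.15884399414062, 19.61517333984375), 55.40770721435547)
knob c [ 0.59551549 -0.11139811]
bar ang -143.96162590381041 0.0541391562612305
[[ 0.61774849 -0.18379071]
 [ 0.53478587 -0.15438941]
 [ 0.53529472 -0.06571148]]
centre [ 0.59568531 -0.11136763]
socket ang [ -73.05700959 -144.7611002   142.91019771]
mark [ 0.49276382 -0.11060476  0.058     ] 179.5753245708315
n1 [ 0.67082659 -0.11121262] 0.07514144618267073 0.11819521427552555
n2 [ 0.61955664 -0.04081319] 0.0744833480622944 71.30730806442541
cap [0.54394812 0.06708981 0.022     ]
drawer front top edge [0.46932105 0.24858094 0.09      ] [0.48734566 0.17056807 0.09      ] cab [0.59580264 0.15191018 0.09      ] inner wall [0.59456168 0.21109583 0.051     ] [0.48088242 0.19708186 0.051     ]
red [0.63169433 0.13189006 0.06      ]
rail [ 0.54916985 -0.05189674  0.146     ] 128.0309180155902
rail2 [ 0.54514276 -0.17112245  0.146     ] -130.22561484452572
```

step_arm([
  [[25, -10, 0, 0.12, 45], [50, -20, 0, 0.24, 45], [75, -31, 0, 0.36, 45], [75, -31, -20, 0.48, 45], [75, -31, -40, 0.6, 45], [75, -31, -60, 0.63, 45], [75, -31, -60, 0.63, 45], [75, -31, -60, 0.63, 45]],
])

```text
time: 7.0
tool_pos: [0.5946, -0.1113, 0.202]
ee_rot: [-3.139, 0.002, 0.621]
wrist_force: [0.3, 0.1, 1.5]
width: 0.0447
```

step_arm([
  [[0, 0, 0, 0, 45], [0, 0, 0, 0, 45]],
])

```text
time: 7.17
tool_pos: [0.5963, -0.1107, 0.2057]
ee_rot: [3.139, -0.002, 0.623]
wrist_force: [0.0, 0.4, 0.1]
width: 0.0426
```

```bash
python3 - <<'E'
from h import *
f,K,T=snap("wrist","w7"); o=robot.get_obs(); print(o["tool_pos"],o["ee_rot"],o["width"],o["joint_positions"])
print(proj(K,T,(.5956,-.1114,.167)))
m=(f.max(2)<45).astype(np.uint8); m[:200]=0; m[370:]=0;m[:,:225]=0;m[:,410:]=0
k,l,s,c=cv2.connectedComponentsWithStats(m)
for i in range(1,k):
    if s[i,4]>300: print(s[i],c[i])
E
```

```text
[ 0.59639121 -0.11051696  0.20579478] [ 3.13848950e+00 -2.31540483e-03  6.23529402e-01] 0.04226679430792217 [-2.76615846e-01  2.10733534e-01  1.23041829e+00 -1.15592455e-04
  1.69657075e+00  6.70639949e-01]
[315.8993343  268.91340317]
[ 298  219   33  107 2196] [315.3989071  275.18214936]
[225 242  28  32 697] [237.11621234 258.64418938]
[379 245  31  31 786] [394.30916031 260.08142494]
[253 284  23  86 785] [264.29171975 333.00636943]
[358 284  23  86 732] [368.78688525 332.14480874]
```

step_arm([
  [[0, 0, -30, 0, 45], [0, 0, -55, 0, 45], [0, 0, -69, 0, 45], [0, 0, -69, 0, 45], [0, 0, -69, 0, 5], [0, 0, -69, 0, 5], [0, 0, -69, 0, 5], [0, 0, -69, 0, 5]],
])

```text
time: 7.88
tool_pos: [0.5967, -0.1098, 0.1371]
ee_rot: [3.139, -0.003, 0.625]
wrist_force: [-0.2, 1.0, 3.0]
width: 0.0226
```

step_arm([
  [[0, 0, 0, 0, 5], [0, 0, 0, 0, 5], [0, 0, 0, 0.1, 5], [0, 0, 0, 0.2, 5], [0, 0, 0, 0.3, 5], [0, 0, 0, 0.4, 5], [0, 0, 0, 0.5, 5], [0, 0, 0, 0.6, 5]],
])

```text
time: 8.55
tool_pos: [0.5961, -0.1093, 0.137]
ee_rot: [3.139, -0.001, 1.23]
wrist_force: [-2.4, 1.7, 6.9]
width: 0.0224
```

step_arm([
  [[0, 0, 0, 0.1, 5], [0, 0, 0, 0.2, 5], [0, 0, 0, 0.3, 5], [0, 0, 0, 0.4, 5], [0, 0, 0, 0.5, 5], [0, 0, 0, 0.6, 5], [0, 0, 0, 0.7, 5], [0, 0, 0, 0.8, 5]],
])

```text
time: 9.22
tool_pos: [0.5952, -0.1094, 0.137]
ee_rot: [3.141, -0.0, 2.03]
wrist_force: [-4.4, 2.5, 8.7]
width: 0.0228
```

step_arm([
  [[0, 0, 0, 0.1, 5], [0, 0, 0, 0.2, 5], [0, 0, 0, 0.3, 5], [0, 0, 0, 0.4, 5], [0, 0, 0, 0.49, 5], [0, 0, 0, 0.49, 5], [0, 0, 0, 0.49, 5], [0, 0, 0, 0.49, 5]],
])

```text
time: 9.88
tool_pos: [0.5948, -0.1097, 0.137]
ee_rot: [-3.141, -0.0, 2.515]
wrist_force: [-4.8, 1.8, 9.2]
width: 0.0226
```

```bash
python3 - <<'E'
from h import *
snap("scene","s2");f,K,T=snap("wrist","w8"); o=robot.get_obs(); print(o["wrist_torque"],o["joint_positions"])
fs=load("s2")[0]; a=cv2.resize(fs[250:370,220:380],(800,600))
cv2.imwrite("pics/x4.png",np.hstack([cv2.resize(f,(400,300)),cv2.resize(a,(400,300))])[:,:,::-1])
E
```

```text
[ 0.30757564  0.99556292 -0.03861002] [-2.75961896e-01  2.31099898e-01  1.34236318e+00 -4.40768333e-04
  1.56860515e+00 -1.21996497e+00]
```

View pics/x4.png

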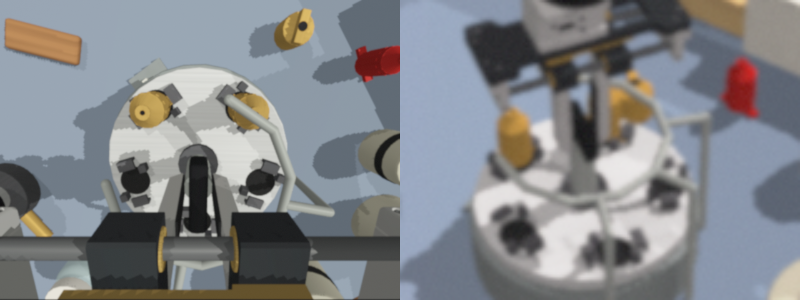

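```bash
cat >> h.py <<'E'
def brass(f,amin=60):
    h=cv2.cvtColor(f,cv2.COLOR_RGB2HSV); m=cv2.inRange(h,(12,110,70),(28,255,255))
    k,l,s,c=cv2.connectedComponentsWithStats(m)
    return [(c[i].round(1),s[i]) for i in range(1,k) if s[i,4]>amin]
E
python3 - <<'E'
from h import *
f,K,T=load("w8")
q=np.array([.5956,-.1114])
for c,s in brass(f): 
    P=ray(K,T,*c,.115); d=P[:2]-q; print(c,s,P,np.hypot(*d),np.degrees(np.arctan2(d[1],d[0])))
P=ray(K,T,142*1.6,112*1.6,.139); d=P[:2]-q; print(P,np.hypot(*d),np.degrees(np.arctan2(d[1],d[0])))
for p in((225,95),(266,97),(133,173),(134,180),(262,183)):
    P=ray(K,T,p[0]*1.6,p[1]*1.6,.077); d=P[:2]-q; print(P,np.hypot(*d),np.degrees(np.arctan2(d[1],d[0])))
E
```

```text
[470.4  48.5] [ 440   14   62   65 2648] [0.54037099 0.02468114 0.115     ] 0.1468615660498581 112.08994694311558
[68.  66.7] [   9   31  121   72 5468] [ 0.4271893  -0.14602875  0.115     ] 0.17193403647259575 -168.38074018274
[239.8 174. ] [ 208  146   68   58 2982] [ 0.52068623 -0.10910781  0.115     ] 0.0749488343513915 178.24742573701997
[407.3 164.7] [ 374  149   56   41 1046] [ 0.57052745 -0.03164611  0.115     ] 0.08360212730328477 107.45179167922339
[385.5 191.9] [365 171  49  36 659] [ 0.57604026 -0.04941979  0.115     ] 0.06499330252406536 107.51467591810015
[ 57.5 359.5] [  33  337   51   42 1042] [ 0.54320376 -0.27733259  0.115     ] 0.1740085903531269 -107.52446064644116
[257.6 400.3] [252 362  14  75 629] [ 0.64221562 -0.19294951  0.115     ] 0.09393262300568286 -60.24669801140182
[375.7 400.5] [368 362  14  74 600] [ 0.68806996 -0.12976711  0.115     ] 0.09427642462135256 -11.234320848752542
[316.7 469.2] [  95  455  404   24 7026] [ 0.71157979 -0.19491728  0.115     ] 0.14292112370333465 -35.757734355269186
[ 0.52025636 -0.1103491   0.139     ] 0.07535096903925534 179.20088815221044
[ 0.5532566  -0.04597821  0.077     ] 0.07792929004216273 122.91243980474951
[ 0.57973145 -0.01280681  0.077     ] 0.09986204507177063 99.14332883419281
[ 0.56329878 -0.17845091  0.077     ] 0.07442575978150864 -115.72205277033574
[ 0.5704988  -0.18306501  0.077     ] 0.07593381106548172 -109.30318613674676
[ 0.65936595 -0.06649061  0.077     ] 0.07799326749080375 35.15645827834329
```

step_arm([
  [[0, 0, 0, 0, 45], [0, 0, 0, 0, 45], [0, 0, 0, 0, 45], [0, 0, 25, 0, 45], [0, 0, 55, 0, 50], [0, 0, 75, -0.12, 50], [-20, 0, 75, -0.24, 55], [-40, 0, 75, -0.36, 58]],
])

```text
time: 10.65
tool_pos: [0.5567, -0.1102, 0.211]
ee_rot: [3.139, 0.003, 2.149]
wrist_force: [-0.1, -0.8, -0.1]
width: 0.0537
```

step_arm([
  [[-20, 0, 0, -0.12, 58], [-35, 0, 0, -0.24, 58], [-35, 0, 0, -0.36, 58], [-35, 0, 0, -0.48, 58], [-35, 0, 0, -0.6, 58], [-35, 0, 0, -0.72, 58], [-35, 0, 0, -0.84, 58], [-35, 0, 0, -0.96, 58]],
])

```text
time: 11.32
tool_pos: [0.5207, -0.1099, 0.2091]
ee_rot: [-3.141, 0.0, 1.189]
wrist_force: [-0.3, 0.1, -1.0]
width: 0.0544
```

step_arm([
  [[0, 0, 0, -0.12, 58], [0, 0, 0, -0.24, 58], [0, 0, 0, -0.36, 58], [0, 0, 0, -0.48, 58], [0, 0, 0, -0.49, 58], [0, 0, 0, -0.49, 58], [0, 0, 0, -0.49, 58]],
])

```text
time: 11.9
tool_pos: [0.5207, -0.1099, 0.2093]
ee_rot: [-3.141, 0.0, 0.707]
wrist_force: [0.3, -0.3, 0.1]
width: 0.0545
```

```bash
python3 - <<'E'
from h import *
f,K,T=snap("wrist","w9"); o=robot.get_obs(); print(o["tool_pos"],o["ee_rot"],o["width"])
q=np.array([.5956,-.1114])
for c,s in brass(f): 
    P=ray(K,T,*c,.12); d=P[:2]-q; print(c,s,P,np.hypot(*d),np.degrees(np.arctan2(d[1],d[0])))
E
```

```text
[ 0.52069302 -0.10984374  0.20933874] [-3.14152050e+00  1.05594861e-04  7.06783471e-01] 0.05452535104804524
[191.   80.1] [ 165   58   50   44 1477] [0.5546016  0.03202084 0.12      ] 0.14916569859407613 105.953158878841
[277.4 124.6] [268 108  22  38 447] [ 0.57049683 -0.03130238  0.12      ] 0.08393925483763703 107.40136758227654
[302.3 133.3] [291 113  21  38 439] [ 0.57743122 -0.04848824  0.12      ] 0.065482778671286 106.10860354422068
[316.5 240.6] [ 298  216   39   49 1496] [ 0.52371832 -0.10772788  0.12      ] 0.07197541064756031 177.07555267016158
[286.4 347.2] [ 272  317   29   62 1700] [ 0.43654627 -0.14895526  0.12      ] 0.16342731576110414 -166.71482341220974
[521.6 336.1] [510 330  23  12 147] [ 0.57205388 -0.29122544  0.12      ] 0.1813604432333973 -97.45979965451977
[450.7 399.1] [ 434  361   29   76 1058] [ 0.4905072  -0.29142539  0.12      ] 0.20845536369300527 -120.27495207151769
[183.1 399.1] [ 172  362   28   74 1010] [ 0.33745562 -0.11258465  0.12      ] 0.2581471002786482 -179.7370669261683
[377.6 444.8] [359 430  39  31 552] [ 0.41251763 -0.27649689  0.12      ] 0.24652816876404854 -137.95703133713792
[402.3 469.2] [ 179  454  407   25 7055] [ 0.40697977 -0.31339271  0.12      ] 0.2763668683051784 -133.0392683968725
```

View pics/w9.png

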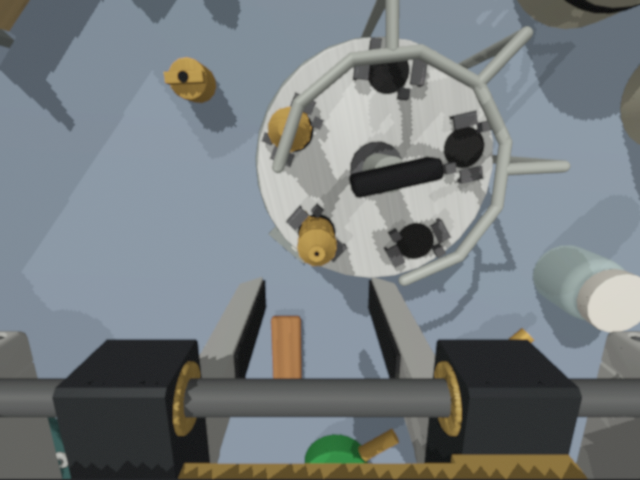

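step_arm([
  [[0, 0, -35, 0, 58], [0, 0, -70, 0, 58], [0, 0, -95, 0, 58], [0, 0, -113, 0, 58], [0, 0, -113, 0, 58], [0, 0, -113, 0, 10], [0, 0, -113, 0, 10], [0, 0, -113, 0, 10]],
])

```text
time: 12.62
tool_pos: [0.5221, -0.1103, 0.0988]
ee_rot: [3.138, -0.002, 0.705]
wrist_force: [-0.3, -0.4, 0.2]
width: 0.0379
```

step_arm([
  [[0, 0, 0, 0, 10], [0, 0, 0, 0, 10], [0, 0, 0, 0.11, 10], [0, 0, 0, 0.22, 10], [0, 0, 0, 0.33, 10], [0, 0, 0, 0.44, 10], [0, 0, 0, 0.55, 10], [0, 0, 0, 0.66, 10]],
])

```text
time: 13.28
tool_pos: [0.5223, -0.1102, 0.0985]
ee_rot: [3.137, 0.0, 1.37]
wrist_force: [1.2, 0.5, 3.2]
width: 0.0294
```

step_arm([
  [[0, 0, 0, 0.11, 10], [0, 0, 0, 0.22, 10], [0, 0, 0, 0.33, 10], [0, 0, 0, 0.44, 10], [0, 0, 0, 0.55, 10], [0, 0, 0, 0.66, 10], [0, 0, 0, 0.68, 10], [0, 0, 0, 0.68, 10]],
])

```text
time: 13.95
tool_pos: [0.5221, -0.1101, 0.0985]
ee_rot: [3.138, 0.003, 2.043]
wrist_force: [1.1, 0.4, 5.5]
width: 0.0293
```

```bash
python3 - <<'E'
from h import *
o=robot.get_obs(); print(o["tool_pos"],o["ee_rot"],o["width"],o["wrist_force"],o["wrist_torque"])
f,K,T=snap("wrist","w10")
fs,Ks,Ts=load("scene0"); fd,Kd,Td=load("side0")
# drawer geometry, cabinet top corners from scene
print([ray(Ks,Ts,*p,.096).round(3) for p in((360,240),(408,203),(463,243),(410,288))])
print("front panel top edge scene",[ray(Ks,Ts,*p,.09).round(3) for p in((318,232),(357,190))])
E
```

```text
[ 0.52213662 -0.11011909  0.09845785] [3.13819114e+00 2.76321509e-03 2.04322342e+00] 0.029346041017847227 [1.11882641 0.43497971 5.47725479] [ 0.15341538 -0.31668211  0.00155409]
[array([0.598, 0.215, 0.096]), array([0.639, 0.429, 0.096]), array([0.832, 0.339, 0.096]), array([0.781, 0.116, 0.096])]
front panel top edge scene [array([0.483, 0.195, 0.09 ]), array([0.482, 0.422, 0.09 ])]
```

step_arm([
  [[0, 0, 10, 0, 10], [0, 0, 20, 0, 10], [0, 0, 35, 0, 10], [0, 0, 60, 0, 10], [0, 0, 90, 0, 10], [0, 0, 120, 0, 10], [0, 0, 120, 0, 10], [0, 0, 120, 0, 10]],
])

```text
time: 14.67
tool_pos: [0.5216, -0.1103, 0.219]
ee_rot: [3.138, 0.003, 2.044]
wrist_force: [-1.2, -0.2, -1.0]
width: 0.0299
```

```bash
python3 - <<'E'
from h import *
o=robot.get_obs(); print(o["tool_pos"],o["ee_rot"],o["width"],o["wrist_force"],o["joint_positions"])
E
```

```text
[ 0.52156771 -0.11025611  0.21896301] [3.13844671 0.00341733 2.04387267] 0.02985897599362485 [-1.1705415  -0.17353392 -1.00153594] [-3.14579744e-01  4.36563156e-02  1.39029746e+00 -1.83009177e-04
  1.70299752e+00 -7.87686010e-01]
```

step_arm([
  [[0, 20, 0, 0.1, 10], [0, 55, 0, 0.2, 10], [0, 92, 0, 0.3, 10], [0, 130, 0, 0.4, 10], [5, 168, 0, 0.5, 10], [10, 206, 0, 0.6, 10], [12, 244, 0, 0.7, 10], [14, 282, 0, 0.8, 10]],
])

```text
time: 15.33
tool_pos: [0.5333, 0.1737, 0.2138]
ee_rot: [-3.139, -0.004, 2.849]
wrist_force: [0.6, 0.3, -0.9]
width: 0.0292
```

step_arm([
  [[0, 35, 0, 0.1, 10], [0, 70, 0, 0.2, 10], [0, 100, 0, 0.3, 10], [0, 130, 0, 0.3, 10], [0, 138, 0, 0.3, 10], [0, 138, 0, 0.3, 10], [0, 138, 0, 0.3, 10]],
])

```text
time: 15.92
tool_pos: [0.534, 0.3094, 0.2145]
ee_rot: [-3.139, -0.003, -3.138]
wrist_force: [-0.4, -0.1, -1.4]
width: 0.0295
```

```bash
python3 - <<'E'
from h import *
f,K,T=snap("wrist","w11"); o=robot.get_obs(); print(o["tool_pos"],o["ee_rot"],o["width"])
E
```

```text
[0.53433718 0.3088176  0.21513256] [-3.13957450e+00 -2.16507430e-03 -3.13951846e+00] 0.02942807767580792
```

View pics/w11.png

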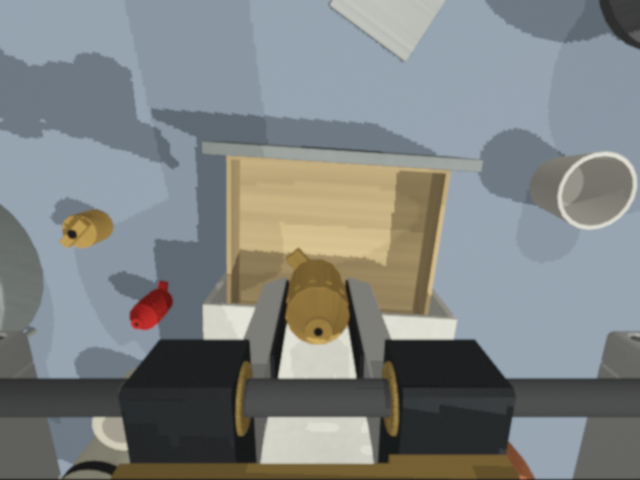

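```bash
python3 - <<'E'
from h import *
f,K,T=load("w11"); r=lambda u,v,z: ray(K,T,u,v,z).round(4)
a,b=r(203,143,.09),r(482,160,.09); print("front panel outer top",a,b,np.degrees(np.arctan2(*(b-a)[[0,1]])))
print("panel inner top",r(203,153,.09),r(482,170,.09))
print("side wall inner tops",r(239,160,.051),r(239,280,.051),r(447,172,.051),r(428,310,.051))
print("floor corners",r(243,185,.01),r(396,172,.01))
print("cab front top",r(206,303,.096),r(456,318,.096))
print("cap",[(c,r(*c,.025)) for c,s in brass(f) if c[0]<130])
E
```

```text
front panel outer top [0.4574 0.2158 0.09  ] [0.47   0.4438 0.09  ] 3.1631282461169086
panel inner top [0.4653 0.2152 0.09  ] [0.4781 0.4449 0.09  ]
side wall inner tops [0.4727 0.2361 0.051 ] [0.5916 0.2297 0.051 ] [0.4829 0.4298 0.051 ] [0.624  0.4241 0.051 ]
floor corners [0.5005 0.2303 0.01  ] [0.4864 0.3909 0.01  ]
cab front top [0.5961 0.2092 0.096 ] [0.6098 0.4352 0.096 ]
cap [(array([ 86.3, 228.4]), array([0.5447, 0.0665, 0.025 ]))]
```

step_arm([
  [[0, 33, 0, 0, 10], [0, 67, 0, 0, 10], [0, 67, -35, 0, 10], [0, 67, -75, 0, 10], [0, 67, -115, 0, 10], [0, 67, -145, 0, 10], [0, 67, -165, 0, 10], [0, 67, -165, 0, 10]],
])

```text
time: 16.63
tool_pos: [0.5314, 0.3728, 0.0444]
ee_rot: [-3.135, -0.011, -3.141]
wrist_force: [-0.6, -0.3, -2.2]
width: 0.0294
```

step_arm([
  [[0, 0, -5, 0, 10], [0, 0, -10, 0, 10], [0, 0, -13, 0, 10], [0, 0, -13, 0, 10]],
])

```text
time: 16.97
tool_pos: [0.5355, 0.3772, 0.0398]
ee_rot: [3.14, 0.002, -3.139]
wrist_force: [0.5, 0.1, -0.9]
width: 0.0294
```

Release gently, then lift.

step_arm([
  [[0, 0, -3, 0, 10], [0, 0, -4, 0, 10], [0, 0, -4, 0, 36], [0, 0, -4, 0, 42], [0, 0, -4, 0, 46], [0, 0, -4, 0, 46], [0, 0, 10, 0, 46], [0, 0, 30, 0, 46]],
])

```text
time: 17.63
tool_pos: [0.5331, 0.3762, 0.0661]
ee_rot: [-3.139, -0.005, -3.138]
wrist_force: [0.0, -0.3, 0.9]
width: 0.0434
```

step_arm([
  [[0, 0, 40, 0, 46], [0, 0, 80, 0, 46], [0, 0, 120, 0, 46], [0, 0, 150, 0, 46], [0, 0, 150, 0, 46], [0, 0, 150, 0, 46]],
])

```text
time: 18.13
tool_pos: [0.5359, 0.3779, 0.2224]
ee_rot: [3.138, 0.006, -3.138]
wrist_force: [-0.4, 0.0, 0.1]
width: 0.0435
```

```bash
python3 - <<'E'
from h import *
f,K,T=snap("wrist","w12"); o=robot.get_obs(); print(o["tool_pos"],o["ee_rot"],o["width"])
for z in(.074,.04): print(z,proj(K,T,(.535,.377,z)))
for c,s in brass(f): print(c,s)
fs,Ks,Ts=snap("side","sd2"); print(proj(Ks,Ts,(.535,.377,.074)),proj(Ks,Ts,(.535,.377,.01)))
for c,s in brass(fs): print(c,s)
E
```

```text
[0.53486983 0.37732287 0.21919206] [ 3.14068288e+00  1.43514511e-03 -3.13827140e+00] 0.04323176229306329
0.074 [315.82983106 226.10060578]
0.04 [315.78767487 218.29714269]
[314.5 218.6] [ 299  196   33   43 1025]
[ 24.9 223.2] [   0  206   53   36 1449]
[209.4 399.3] [201 361  22  75 847]
[424.1 399.4] [411 362  23  74 852]
[369.9 469.3] [ 148  454  407   25 7003]
[265.90249222 316.64620434] [267.72583913 334.17749012]
[493.9  45.4] [  428     0   134    98 10065]
[282.6  74.5] [ 234   61   93   26 1042]
[104.1 194.4] [   0   91  228  196 4196]
[450.6 180.5] [444 176  14  11  77]
[336.7 195.1] [330 184  13  22 216]
[422.9 213.6] [407 208  33  12 269]
[327.1 245.6] [321 235  13  20 205]
[261.4 309.6] [ 224  265   93   95 3296]
[100.4 298.4] [ 91 279  20  36 184]
[120.7 295.3] [118 283   6  26 104]
[114.1 304. ] [109 296   9  17  61]
[378.1 355.6] [361 347  33  20 220]
```

step_arm([
  [[0, -20, 0, -0.12, 60], [0, -55, 0, -0.24, 60], [0, -90, 0, -0.36, 60], [2, -128, 0, -0.48, 60], [4, -166, 0, -0.6, 60], [6, -204, 0, -0.72, 60], [8, -242, 0, -0.84, 60], [10, -280, 0, -0.96, 60]],
])

```text
time: 18.9
tool_pos: [0.5432, 0.0954, 0.2155]
ee_rot: [-3.137, -0.003, 2.179]
wrist_force: [2.0, -0.5, -0.5]
width: 0.0562
```

step_arm([
  [[0, -20, 0, -0.12, 60], [0, -31, 0, -0.24, 60], [0, -31, -10, -0.36, 60], [0, -31, -20, -0.48, 60], [0, -31, -40, -0.6, 60], [0, -31, -60, -0.61, 60], [0, -31, -60, -0.61, 60], [0, -31, -60, -0.61, 60]],
])

```text
time: 19.57
tool_pos: [0.5426, 0.0661, 0.1552]
ee_rot: [-3.135, 0.0, 1.575]
wrist_force: [0.6, -0.7, 0.0]
width: 0.0565
```

```bash
python3 - <<'E'
from h import *
f,K,T=snap("wrist","w13"); o=robot.get_obs(); print(o["tool_pos"],o["ee_rot"],o["width"])
print(proj(K,T,(.5447,.0665,.044)))
for c,s in brass(f): print(c,s,ray(K,T,*c,.03))
E
```

```text
[0.54385832 0.06615354 0.15717468] [-3.13847075e+00  7.95289090e-05  1.57539115e+00] 0.05654486120063407
[320.13814903 237.13679294]
[321.1 233.4] [ 302  211   39   45 1338] [0.5455627  0.06613527 0.03      ]
[178.6 399.3] [ 167  361   29   76 1086] [ 0.40450655 -0.10597795  0.03      ]
[354.8 370.2] [332 361  43  17 543] [ 0.57939693 -0.07066255  0.03      ]
[454.9 398.8] [ 438  361   29   75 1043] [ 0.67978284 -0.10239984  0.03      ]
[360.4 425.1] [340 417  40  22 540] [ 0.58724444 -0.13508102  0.03      ]
[407.  469.2] [ 184  454  407   25 7043] [ 0.63868835 -0.19104717  0.03      ]
```

step_arm([
  [[1, 0, -40, 0, 60], [1, 0, -80, 0, 60], [1, 0, -115, 0, 60], [1, 0, -138, 0, 60], [1, 0, -148, 0, 60], [1, 0, -148, 0, 60], [1, 0, -148, 0, 10], [1, 0, -148, 0, 10]],
])

```text
time: 20.28
tool_pos: [0.5479, 0.0663, 0.0133]
ee_rot: [3.136, -0.0, 1.575]
wrist_force: [0.6, 0.1, -0.0]
width: 0.0464
```

step_arm([
  [[0, 0, 0, 0, 10], [0, 0, 0, 0, 10], [0, 0, 0, 0, 10], [0, 0, 20, 0, 10], [0, 0, 50, 0, 10], [0, 0, 90, 0, 10], [0, 0, 130, 0, 10], [0, 20, 160, 0, 10]],
])

```text
time: 20.95
tool_pos: [0.5467, 0.0838, 0.1743]
ee_rot: [3.137, 0.002, 1.571]
wrist_force: [0.1, 0.4, -0.3]
width: 0.0349
```

```bash
python3 - <<'E'
from h import *
o=robot.get_obs(); print(o["tool_pos"],o["ee_rot"],o["width"],o["wrist_force"])
E
```

```text
[0.5466585  0.08379275 0.17434771] [3.13726912e+00 1.94808792e-03 1.57108423e+00] 0.03489913118856999 [ 0.12496745  0.36596951 -0.27104677]
```

step_arm([
  [[0, 35, 0, 0, 10], [-2, 72, 0, 0, 10], [-4, 110, 0, 0, 10], [-6, 148, 0, 0, 10], [-8, 186, 0, 0, 10], [-9, 220, 0, 0, 10], [-9, 239, 0, 0, 10], [-9, 239, 0, 0, 10]],
])

```text
time: 21.62
tool_pos: [0.5355, 0.3294, 0.1699]
ee_rot: [-3.141, -0.002, 1.58]
wrist_force: [-0.1, -0.8, -1.6]
width: 0.0352
```

step_arm([
  [[0, 0, 0, 0, 10], [0, 0, -35, 0, 10], [0, 0, -75, 0, 10], [0, 0, -110, 0, 10], [0, 0, -130, 0, 10], [0, 0, -140, 0, 10], [0, 0, -140, 0, 10], [0, 0, -140, 0, 10]],
])

```text
time: 22.28
tool_pos: [0.5375, 0.3244, 0.0314]
ee_rot: [3.14, -0.0, 1.573]
wrist_force: [0.6, -0.0, 0.1]
width: 0.0352
```

```bash
python3 - <<'E'
from h import *
o=robot.get_obs(); print(o["tool_pos"],o["ee_rot"],o["width"],o["wrist_force"])
E
```

```text
[0.53747703 0.32438489 0.03141801] [ 3.14049749e+00 -2.16742580e-04  1.57346049e+00] 0.03523545016211269 [ 0.63179017 -0.00992661  0.14611001]
```

step_arm([
  [[0, 0, -4, 0, 10], [0, 0, -7, 0, 10], [0, 0, -7, 0, 10], [0, 0, -7, 0, 44], [0, 0, -7, 0, 54], [0, 0, -7, 0, 54], [0, 0, 0, 0, 54], [0, 0, 20, 0, 54]],
])

```text
time: 22.95
tool_pos: [0.5344, 0.3241, 0.0476]
ee_rot: [-3.135, 0.003, 1.575]
wrist_force: [-1.1, 0.2, 0.1]
width: 0.0508
```

step_arm([
  [[0, 0, 40, 0, 54], [0, 0, 80, 0, 54], [0, 0, 120, 0, 54], [0, 0, 160, 0, 54], [0, 0, 170, 0, 54], [0, 0, 170, 0, 54]],
])

```text
time: 23.45
tool_pos: [0.5387, 0.3262, 0.2271]
ee_rot: [3.131, -0.005, 1.575]
wrist_force: [0.7, 0.3, 0.4]
width: 0.0506
```

```bash
python3 - <<'E'
from h import *
f,K,T=snap("wrist","w14"); o=robot.get_obs(); print(o["tool_pos"],o["ee_rot"],o["width"])
h=cv2.cvtColor(f,cv2.COLOR_RGB2HSV)
for p,z in(((.537,.324,.044),0),((.535,.377,.074),0)): 
    u,v=proj(K,T,p); print(u,v,h[int(v)+3,int(u)])
cv2.imwrite("pics/x5.png",f[:,:,::-1])
E
```

```text
[0.53748958 0.32559387 0.22300477] [ 3.13698370e+00 -2.13624164e-03  1.57486144e+00] 0.05044143915432756
313.2125467305693 222.4317465646387 [120   9  27]
311.1457839286446 172.29767602211055 [ 19 146 129]
```

View pics/x5.png

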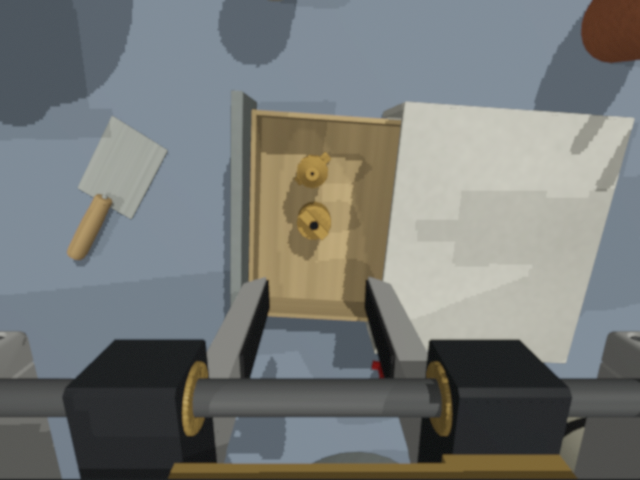

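step_arm([
  [[0, -20, 0, -0.12, 45], [0, -50, 0, -0.24, 45], [0, -88, 0, -0.36, 45], [0, -126, 0, -0.48, 45], [10, -164, 0, -0.6, 45], [20, -202, 0, -0.72, 45], [30, -240, 0, -0.84, 45], [40, -278, 0, -0.96, 45]],
])

```text
time: 24.17
tool_pos: [0.5752, 0.0454, 0.2167]
ee_rot: [-3.138, 0.005, 0.609]
wrist_force: [0.8, -0.7, 0.8]
width: 0.0421
```

step_arm([
  [[10, -38, 0, -0.12, 45], [18, -76, 0, -0.24, 45], [18, -114, 0, -0.36, 45], [18, -145, 0, -0.48, 45], [18, -159, 0, -0.6, 45], [18, -159, 0, -0.72, 45], [18, -159, 0, -0.84, 45], [18, -159, 0, -0.96, 45]],
])

```text
time: 24.83
tool_pos: [0.5931, -0.1122, 0.2162]
ee_rot: [3.141, 0.007, -0.352]
wrist_force: [0.2, -0.2, 1.2]
width: 0.0422
```

step_arm([
  [[0, 0, 0, -0.12, 45], [0, 0, 0, -0.24, 45], [0, 0, -17, -0.295, 45], [0, 0, -17, -0.295, 45], [0, 0, -17, -0.295, 45], [0, 0, -17, -0.295, 45]],
])

```text
time: 25.33
tool_pos: [0.5939, -0.1116, 0.2017]
ee_rot: [3.14, 0.003, -0.639]
wrist_force: [-0.3, 1.0, 0.6]
width: 0.0423
```

```bash
python3 - <<'E'
from h import *
f,K,T=snap("wrist","w15"); o=robot.get_obs(); print(o["tool_pos"],o["ee_rot"],o["width"],o["joint_positions"])
print(proj(K,T,(.5956,-.1114,.167)))
m=(f.max(2)<45).astype(np.uint8); m[:200]=0; m[340:]=0;m[:,:275]=0;m[:,355:]=0
k,l,s,c=cv2.connectedComponentsWithStats(m)
for i in range(1,k):
    if s[i,4]>300: 
        ys,xs=np.nonzero(l==i); print(s[i],c[i],cv2.minAreaRect(np.c_[xs,ys].astype(np.float32)))
q=np.array([.5956,-.1114])
for c,s in brass(f):
    P=ray(K,T,*c,.115); d=P[:2]-q; print(c,s,P,np.hypot(*d),np.degrees(np.arctan2(d[1],d[0])))
E
```

```text
[ 0.59433717 -0.11171911  0.20261606] [ 3.14083642e+00  1.71045222e-03 -6.39095941e-01] 0.04229961707207114 [-2.79472966e-01  2.11708470e-01  1.23550990e+00 -1.06754327e-04
  1.69624146e+00  1.93040540e+00]
[313.93826113 268.62453691]
[ 304  219   20   88 1587] [313.66603655 261.6899811 ] ((313.5, 262.5), (87.0, 19.0), 90.0)
[575.7  87.4] [ 556   59   41   58 1243] [ 0.57929572 -0.32180605  0.115     ] 0.2110368060602607 -94.4309726959264
[634.5 261.7] [627 241  13  48 444] [ 0.43637417 -0.30340537  0.115     ] 0.24943722002503008 -129.66817023298242
[277.8 311.2] [271 292  13  43 188] [ 0.56865602 -0.05446999  0.115     ] 0.06298416004051015 115.32737518383452
[483.4 328.2] [ 445  309   81   42 1928] [ 0.45590204 -0.1804286   0.115     ] 0.15582190820097558 -153.70475866071857
[211.5 399.5] [203 361  22  75 853] [0.53662889 0.04442576 0.115     ] 0.16661109870073382 110.72877836512619
[422.  399.5] [409 361  23  75 854] [ 0.42693992 -0.10299215  0.115     ] 0.1688695202554707 177.14611981018538
[ 67.7 458.7] [ 56 444  26  36 621] [0.56675965 0.19324141 0.115     ] 0.30600352139076226 95.40806446874274
[367.  469.2] [ 145  454  407   25 7011] [ 0.39203622 -0.02089256  0.115     ] 0.22277748614828075 156.0293689250032
```

step_arm([
  [[1, 0, -30, 0, 45], [1, 0, -55, 0, 45], [1, 0, -67, 0, 45], [1, 0, -67, 0, 45], [1, 0, -67, 0, 5], [1, 0, -67, 0, 5], [1, 0, -67, 0, 5], [1, 0, -67, 0, 5]],
])

```text
time: 26.05
tool_pos: [0.5973, -0.1117, 0.1389]
ee_rot: [-3.139, -0.004, -0.64]
wrist_force: [1.9, 1.1, 2.8]
width: 0.0221
```

step_arm([
  [[0, 0, 0, 0, 5], [0, 0, 0, 0, 5], [0, 0, 0, 0.1, 5], [0, 0, 0, 0.2, 5], [0, 0, 0, 0.3, 5], [0, 0, 0, 0.4, 5], [0, 0, 0, 0.5, 5], [0, 0, 0, 0.6, 5]],
])

```text
time: 26.72
tool_pos: [0.5977, -0.1106, 0.1389]
ee_rot: [-3.14, -0.006, -0.034]
wrist_force: [3.2, 4.6, 5.2]
width: 0.0222
```

step_arm([
  [[0, 0, 0, 0.1, 5], [0, 0, 0, 0.2, 5], [0, 0, 0, 0.3, 5], [0, 0, 0, 0.4, 5], [0, 0, 0, 0.5, 5], [0, 0, 0, 0.6, 5], [0, 0, 0, 0.66, 5], [0, 0, 0, 0.66, 5]],
])

```text
time: 27.38
tool_pos: [0.5973, -0.1094, 0.1388]
ee_rot: [-3.141, -0.006, 0.624]
wrist_force: [0.1, 5.7, 5.8]
width: 0.022
```

step_arm([
  [[0, 0, 0, 0, 45], [0, 0, 0, 0, 45], [0, 0, 0, 0, 45], [0, 0, 25, 0, 45], [0, 0, 55, 0, 50], [0, 0, 75, 0, 50], [-37, 0, 75, 0.04, 58], [-75, 0, 75, 0.09, 58]],
])

```text
time: 28.05
tool_pos: [0.5212, -0.1128, 0.2116]
ee_rot: [3.14, 0.001, 0.712]
wrist_force: [-0.4, 0.4, 0.3]
width: 0.0541
```

step_arm([
  [[0, 0, 0, 0, 58], [0, 0, 0, 0, 58], [0, 0, 0, 0, 58]],
])

```text
time: 28.3
tool_pos: [0.5207, -0.1123, 0.2114]
ee_rot: [3.141, 0.0, 0.709]
wrist_force: [0.1, -0.1, -0.9]
width: 0.0543
```

```bash
python3 - <<'E'
from h import *
f,K,T=snap("wrist","w16"); o=robot.get_obs(); print(o["tool_pos"],o["ee_rot"],o["width"],o["joint_positions"])
q=np.array([.5956,-.1114])
for c,s in brass(f):
    P=ray(K,T,*c,.12); d=P[:2]-q; print(c,s,P,np.hypot(*d),np.degrees(np.arctan2(d[1],d[0])))
E
```

```text
[ 0.52132373 -0.11227289  0.21160085] [ 3.14075510e+00 -1.92260511e-04  7.09086137e-01] 0.05450131173007772 [-3.18280431e-01  4.81837772e-02  1.40005406e+00 -2.70515541e-04
  1.69253850e+00  5.43396878e-01]
[314.9 238.9] [ 297  216   38   47 1468] [ 0.52359461 -0.10873024  0.12      ] 0.07205486615582536 177.87660627153454
[284.6 346.1] [ 270  315   29   64 1748] [ 0.43539331 -0.15042068  0.12      ] 0.16489025815870412 -166.31131118806744
[517.8 335.1] [505 328  25  13 184] [ 0.57090296 -0.29242371  0.12      ] 0.18270064873908712 -97.76889265742166
[450.7 399.1] [ 434  361   29   76 1059] [ 0.49013782 -0.29585319  0.12      ] 0.21247411736533028 -119.75901127912365
[183.2 398.9] [172 362  28  74 996] [ 0.33593969 -0.11566922  0.12      ] 0.25969540112917805 -179.0580538617962
[375.5 442.6] [357 428  39  31 548] [ 0.41207383 -0.27769191  0.12      ] 0.247658745827944 -137.82047332302054
[402.5 469.1] [ 179  454  407   25 7080] [ 0.40618132 -0.31815603  0.12      ] 0.2804059471512246 -132.49422787778127
```

View pics/w16.png

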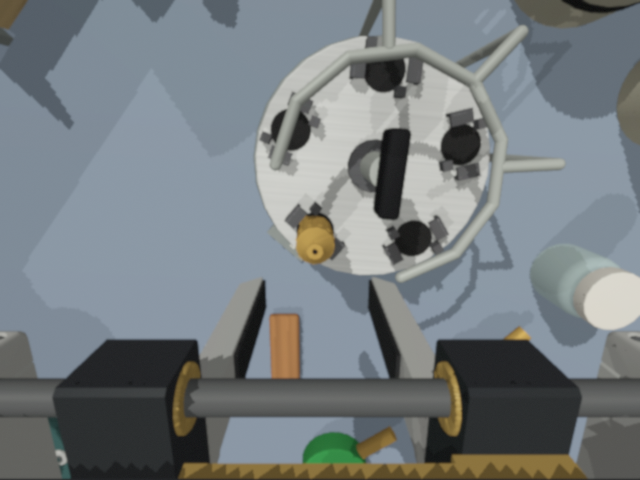

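step_arm([
  [[0, 2, -35, 0, 58], [0, 2, -70, 0, 58], [0, 2, -95, 0, 58], [0, 2, -115, 0, 58], [0, 2, -115, 0, 58], [0, 2, -115, 0, 10], [0, 2, -115, 0, 10], [0, 2, -115, 0, 10]],
])

```text
time: 29.02
tool_pos: [0.5226, -0.1104, 0.0988]
ee_rot: [3.138, -0.002, 0.71]
wrist_force: [-0.1, 0.3, -0.3]
width: 0.0378
```

step_arm([
  [[0, 0, 0, 0, 10], [0, 0, 0, 0, 10], [0, 0, 0, 0.11, 10], [0, 0, 0, 0.22, 10], [0, 0, 0, 0.33, 10], [0, 0, 0, 0.44, 10], [0, 0, 0, 0.55, 10], [0, 0, 0, 0.66, 10]],
])

```text
time: 29.68
tool_pos: [0.5222, -0.1101, 0.0986]
ee_rot: [3.137, 0.0, 1.375]
wrist_force: [0.7, 0.6, 2.3]
width: 0.0298
```

step_arm([
  [[0, 0, 0, 0.11, 10], [0, 0, 0, 0.22, 10], [0, 0, 0, 0.33, 10], [0, 0, 0, 0.44, 10], [0, 0, 0, 0.55, 10], [0, 0, 0, 0.66, 10], [0, 0, 0, 0.68, 10], [0, 0, 0, 0.68, 10]],
])

```text
time: 30.35
tool_pos: [0.522, -0.1101, 0.0985]
ee_rot: [3.138, 0.003, 2.048]
wrist_force: [-0.0, 1.4, 6.6]
width: 0.0297
```

step_arm([
  [[0, 0, 5, 0, 10], [0, 0, 12, 0, 10], [0, 0, 20, 0, 10]],
])

```text
time: 30.6
tool_pos: [0.5198, -0.1097, 0.116]
ee_rot: [-3.14, -0.002, 2.049]
wrist_force: [-0.2, 0.2, -2.0]
width: 0.0294
```

```bash
python3 - <<'E'
from h import *
o=robot.get_obs(); print(o["tool_pos"],o["ee_rot"],o["width"],o["wrist_force"],o["wrist_torque"])
E
```

```text
[ 0.51977915 -0.10970482  0.11601385] [-3.13963738e+00 -1.63506468e-03  2.04866766e+00] 0.02938736417876434 [-0.17340408  0.24841891 -1.97653015] [-0.03842053 -0.07444789 -0.02207843]
```

step_arm([
  [[0, 0, 35, 0, 10], [0, 0, 70, 0, 10], [0, 10, 101, -0.1, 10], [0, 45, 101, -0.2, 10], [5, 82, 101, -0.3, 10], [10, 120, 101, -0.4, 10], [13, 158, 101, -0.477, 10], [13, 196, 101, -0.477, 10]],
])

```text
time: 31.27
tool_pos: [0.5337, 0.0876, 0.2178]
ee_rot: [3.141, 0.0, 1.569]
wrist_force: [0.2, -0.8, -1.8]
width: 0.0293
```

step_arm([
  [[0, 38, 0, 0, 10], [0, 76, 0, 0, 10], [0, 114, 0, 0, 10], [0, 150, 0, 0, 10], [0, 180, 0, 0, 10], [0, 187, 0, 0, 10], [0, 187, 0, 0, 10], [0, 187, 0, 0, 10]],
])

```text
time: 31.93
tool_pos: [0.5336, 0.2726, 0.2173]
ee_rot: [-3.141, 0.001, 1.573]
wrist_force: [-0.2, 0.0, -0.7]
width: 0.0295
```

```bash
python3 - <<'E'
from h import *
f,K,T=snap("wrist","w17"); o=robot.get_obs(); print(o["tool_pos"],o["ee_rot"],o["width"],o["wrist_force"])
for p in((.537,.324,.044),(.535,.377,.074)): print(proj(K,T,p))
for c,s in brass(f):
  if s[1]<360: print(c,s)
E
```

```text
[0.5337804  0.27193471 0.2175294 ] [-3.14147769e+00  1.17361425e-03  1.57152498e+00] 0.02945207365708655 [-0.17590297  0.17263154 -1.04833509]
[320.50068566 168.76248334]
[318.77025685 107.27932947]
[319.1 110.3] [ 300   90   40   42 1197]
[320.5 168.6] [ 302  149   38   40 1135]
[ 88.7 182.4] [ 73 150  32  62 268]
[315.2 300.1] [ 283  251   66   94 4575]
```

step_arm([
  [[2, 0, -35, 0, 10], [2, 0, -75, 0, 10], [2, 0, -115, 0, 10], [2, 0, -145, 0, 10], [2, 0, -165, 0, 10], [2, 0, -172, 0, 10], [2, 0, -178, 0, 10], [2, 0, -178, 0, 10]],
])

```text
time: 32.65
tool_pos: [0.5361, 0.272, 0.0396]
ee_rot: [3.142, 0.0, 1.571]
wrist_force: [0.0, 0.7, -1.1]
width: 0.0297
```

step_arm([
  [[0, 0, -3, 0, 10], [0, 0, -4, 0, 10], [0, 0, -4, 0, 36], [0, 0, -4, 0, 42], [0, 0, -4, 0, 50], [0, 0, -4, 0, 50], [0, 0, 10, 0, 50], [0, 0, 30, 0, 50]],
])

```text
time: 33.32
tool_pos: [0.5339, 0.2725, 0.0674]
ee_rot: [-3.137, 0.002, 1.573]
wrist_force: [-0.7, -0.0, -0.9]
width: 0.0471
```

step_arm([
  [[0, 0, 40, 0, 50], [0, 0, 80, 0, 50], [0, 0, 120, 0, 50], [0, 0, 150, 0, 50], [0, 0, 150, 0, 50], [0, 0, 150, 0, 50]],
])

```text
time: 33.82
tool_pos: [0.5369, 0.2738, 0.2229]
ee_rot: [3.135, -0.002, 1.573]
wrist_force: [0.4, -0.1, -0.9]
width: 0.0469
```

```bash
python3 - <<'E'
from h import *
f,K,T=snap("wrist","w18"); o=robot.get_obs(); print(o["tool_pos"],o["ee_rot"],o["width"],o["joint_positions"])
for p in((.535,.272,.074),(.537,.324,.044),(.535,.377,.074)): print(proj(K,T,p))
for c,s in brass(f):
  if s[1]<360: print(c,s)
print([ray(K,T,*p,.09) for p in((240,85),(240,300))])
E
```

```text
[0.53579016 0.27328288 0.21995037] [ 3.14031758e+00 -4.16416786e-04  1.57292735e+00] 0.0472083465742637 [ 3.77462966e-01  1.99450423e-01  1.21591439e+00 -8.09499972e-05
  1.72488888e+00  3.75319735e-01]
[313.70076574 229.37082457]
[315.83498382 170.26945053]
[313.74222954 110.06848534]
[314.2 112.8] [ 295   93   40   41 1153]
[ 86.7 184.3] [ 71 151  33  62 262]
[315.9 170.1] [ 298  151   37   39 1098]
[314.3 221.8] [ 298  200   35   43 1046]
[array([0.47605423, 0.39448289, 0.09      ]), array([0.46595667, 0.20770191, 0.09      ])]
```

View pics/w18.png

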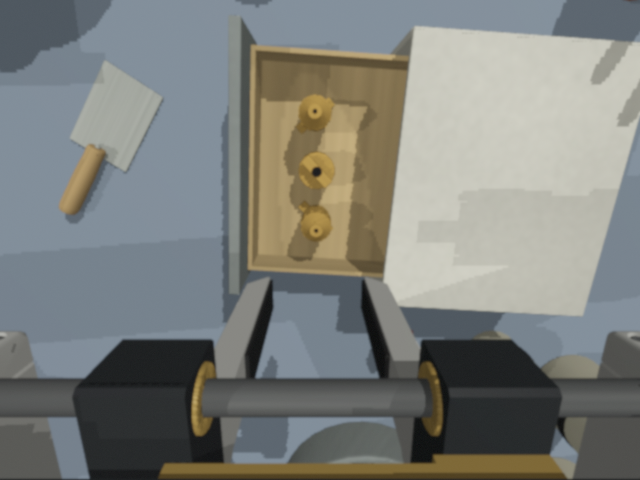

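step_arm([
  [[-20, 10, 0, 0.12, 0], [-45, 30, 0, 0.24, 0], [-75, 50, 0, 0.36, 0], [-106, 61, 0, 0.48, 0], [-106, 61, 0, 0.6, 0], [-106, 61, 0, 0.72, 0], [-106, 61, 0, 0.84, 0], [-106, 61, 0, 0.96, 0]],
])

```text
time: 34.53
tool_pos: [0.4282, 0.3337, 0.2163]
ee_rot: [-3.137, -0.002, 2.54]
wrist_force: [0.5, -0.5, 0.0]
width: 0.0006
```

step_arm([
  [[0, 0, 0, 0.12, 0], [0, 0, 0, 0.24, 0], [0, 0, 0, 0.36, 0], [0, 0, 0, 0.48, 0], [0, 0, 0, 0.555, 0], [0, 0, 0, 0.555, 0], [0, 0, 0, 0.555, 0]],
])

```text
time: 35.12
tool_pos: [0.4288, 0.3337, 0.217]
ee_rot: [-3.139, -0.004, 3.086]
wrist_force: [0.2, 0.5, 0.3]
width: 0.0004
```

```bash
python3 - <<'E'
from h import *
f,K,T=snap("wrist","w19"); o=robot.get_obs(); print(o["tool_pos"],o["ee_rot"],o["width"])
fs,Ks,Ts=load("w18"); print("tool extents",[ray(Ks,Ts,*p,.0) for p in((162,100),(125,170),(105,62))])
E
```

```text
[0.42899537 0.3337474  0.21756486] [-3.13968159e+00 -2.86819265e-03  3.08591908e+00] 0.000562582465974213
tool extents [array([0.37728119, 0.39207992, 0.        ]), array([0.32906119, 0.32047595, 0.        ]), array([0.32380039, 0.42786919, 0.        ])]
```

Clear of the tool. Descend and start the push.

step_arm([
  [[0, 0, -35, 0, 0], [0, 0, -75, 0, 0], [0, 0, -115, 0, 0], [0, 0, -150, 0, 0], [0, 0, -175, 0, 0], [0, 0, -175, 0, 0], [0, 0, -175, 0, 0], [5, 0, -175, 0, 0]],
])

```text
time: 35.83
tool_pos: [0.4351, 0.3348, 0.0462]
ee_rot: [3.14, 0.002, 3.088]
wrist_force: [-0.2, 0.4, 1.1]
width: 0.0004
```

step_arm([
  [[6, 0, 0, 0, 0], [12, -1, 0, 0, 0], [18, -1, 0, 0, 0], [24, -1, 0, 0, 0], [32, -2, 0, 0, 0], [40, -2, 0, 0, 0], [48, -3, 0, 0, 0], [56, -3, 0, 0, 0]],
])

```text
time: 36.5
tool_pos: [0.4915, 0.3309, 0.0444]
ee_rot: [-3.141, -0.0, 3.088]
wrist_force: [-1.9, -0.2, 1.2]
width: 0.0006
```

step_arm([
  [[8, 0, 0, 0, 0], [16, -1, 0, 0, 0], [24, -1, 0, 0, 0], [32, -2, 0, 0, 0], [40, -2, 0, 0, 0], [48, -3, 0, 0, 0], [56, -3, 0, 0, 0], [64, -4, 0, 0, 0]],
])

```text
time: 37.17
tool_pos: [0.5553, 0.3273, 0.0442]
ee_rot: [3.141, -0.0, 3.088]
wrist_force: [-2.7, 1.9, -0.6]
width: 0.0002
```

```bash
python3 - <<'E'
from h import *
o=robot.get_obs(); print(o["tool_pos"],o["ee_rot"],o["wrist_force"])
f,K,T=snap("wrist","w20")
for c,s in brass(f): print(c,s)
E
```

```text
[0.5553045  0.32728381 0.04421504] [ 3.14123658e+00 -4.27454426e-04  3.08785544e+00] [-2.6733017   1.94531121 -0.5878603 ]
[316.6 402.9] [308 363  18  73 816]
[195.8 427.2] [192 416   7  18  71]
[260.2 469.3] [  33  455  406   24 6952]
```

step_arm([
  [[6, 0, 0, 0, 0], [12, -1, 0, 0, 0], [18, -1, 0, 0, 0], [22, -1, 0, 0, 0], [26, -1, 0, 0, 0], [30, -2, 0, 0, 0], [33, -2, 0, 0, 0], [33, -2, 0, 0, 0]],
])

```text
time: 37.88
tool_pos: [0.5836, 0.3256, 0.0447]
ee_rot: [-3.141, -0.01, 3.089]
wrist_force: [-13.9, -0.3, 6.3]
width: 0.0005
```

step_arm([
  [[1, 0, 0, 0, 0], [2, 0, 0, 0, 0], [3, 0, 0, 0, 0], [3, 0, 0, 0, 0]],
])

```text
time: 38.22
tool_pos: [0.5834, 0.3256, 0.0447]
ee_rot: [-3.139, -0.016, 3.09]
wrist_force: [-21.2, -0.8, 10.1]
width: 0.0001
```

step_arm([
  [[-5, 0, 0, 0, 0], [-15, 0, 0, 0, 0], [-40, 0, 0, 0, 0], [-80, 0, 0, 0, 0], [-100, 0, 35, 0, 0], [-120, 0, 75, 0, 0], [-120, 0, 115, 0, 0], [-120, 0, 150, 0, 0]],
])

```text
time: 38.88
tool_pos: [0.4703, 0.3254, 0.1975]
ee_rot: [3.14, 0.003, 3.089]
wrist_force: [0.8, 1.0, 0.6]
width: 0.0002
```

step_arm([
  [[0, 0, 35, 0, 0], [0, 0, 70, 0, 0], [0, 0, 70, 0, 0], [0, 0, 70, 0, 0], [0, 0, 70, 0, 0]],
])

```text
time: 39.3
tool_pos: [0.4711, 0.3251, 0.2641]
ee_rot: [3.141, 0.001, 3.088]
wrist_force: [-0.3, -0.2, -0.1]
width: 0.0001
```

```bash
python3 - <<'E'
from h import *
f,K,T=snap("wrist","w21"); g,_,_=snap("scene","s3"); o=robot.get_obs(); print(o["tool_pos"],o["wrist_force"])
cv2.imwrite("pics/x6.png",np.hstack([cv2.resize(f,(400,300)),cv2.resize(g,(400,300))])[:,:,::-1])
E
```

```text
[0.47035661 0.32473831 0.26214192] [-0.49467362  0.46082478 -0.43885478]
```

View pics/x6.png

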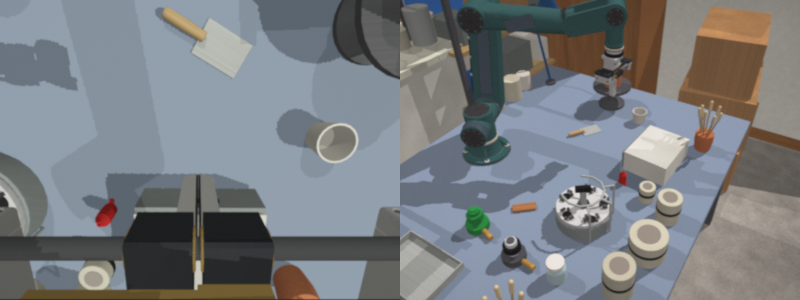

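```bash
python3 -c "
from h import *
print(robot.close_job())"
```

```text
the job is handed in; nothing more can be done
None
```

The sprayer is shut down and the job is handed in, at about 39 s of the 210 s allowed. No verdict was reported.

- **Collar:** I turned it clockwise about 86° to its stop. A look from above afterwards put the two white lines within about 1.5° of each other.
- **Nozzles and cap:** There were two nozzles on the turret. I brought each to the front, unscrewed it and stood it in the drawer, with the loose air cap between them. A wrist picture showed all three standing there before I closed the drawer.
- **Drawer:** I pushed it until it stopped moving while the push rose from 14 N to 21 N, which I took as its end stop. The panel face ended at about x = 0.592 m, against about 0.593 m estimated for home. The last pictures show it shut and the gripper clear of everything. I did not measure the last few millimetres directly.
- **Bystanders:** They looked undisturbed in the last picture, though I did not measure them.

**One disagreement:** the fingers read about 22 mm on the knob bar, which should be 14 mm wide. The turret still turned correctly both times. I saw no grip slip, and the air cap was not knocked aside.

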